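# Empty the desiccant chute

### The job

The desiccant dispenser on the bench has to be emptied: hang the empty sheet-metal catch pan by its two hooks over the dispenser's front bar, one hook each side of the spout, and let go of it; then push the dispenser's spring-return gate lever all the way down to its stop so that the five canisters roll out into the pan. The gate shuts as soon as the lever is let go, so keep it pressed fully down and finish while still holding it there (I will brush out the open chute). Let no canister fall on the bench, and leave the caps, the bottles and the tally counter where they are.

Things in the scene. Friction and masses are not known exactly. Their poses are not given: they have to be found in the camera images.
- dispenser: Desiccant dispenser, fixed to the bench: steel base, two upright grey side plates (6 mm thick, centred at y = +65 and -65 mm, x = -20 to 85 mm, up to z = 174 mm), between them a narrow steel chute at y = 0. Its front (-x) looks roughly to the robot. Origin on the bench under the middle of the front bar; x to the back, y left, z up.
- bar_top (a point): Middle of the upper side of the front bar (dispenser frame x = 0, y = 0, z = 106 mm): a round 12 mm bar along y between the side plates, axis at z = 100 mm. Axes as the dispenser's. A stop strip below the bar, its face at x = -6.5 mm, z = 45 to 70 mm, keeps a hung pan from swinging in.
- spout (a point): Lower open end of the chute: middle of the floor's edge (dispenser frame x = -4, y = 0, z = 112 mm), just over the bar. The chute is 29 mm wide outside, its walls 24 mm high; from here it climbs at 24 degrees to the back, 195 mm long. Axes as the dispenser's.
- pan: Loose open sheet-steel catch pan, about 160 g, upright on the bench: 90 mm long (x), 60 mm wide (y), 48 mm high, walls 2.5 mm; origin at the centre of its underside, z up, two hooks at its back (+x). Grip it from above across the 60 mm width. Hung: x along the dispenser's x, underside 42 mm above the bench, origin 53 mm in front of the bar's axis; let go, it leans nose-down up to 0.1 rad.
- pan_hook (a point): Middle between the hooks, at the underside of their top bend (pan frame x = 53, y = 0, z = 64 mm); lies on bar_top when hung. Axes as the pan's. Each hook: 8 mm wide strap at y = +26 or -26 mm, an upside-down U open below, gap x = 45 to 61 mm, top at z = 67 mm, back leg down to z = 41 mm, flared to x = 70 mm at its end. Raise it 25 mm or more over its hung height to pass the bar, then lower.
- gate_angle (a joint): Angle of the gate rocker about the gate shaft, rad: 0 = lever up, gate shut (held by a spring); grows as the lever is pushed down; 0.5 = lever down on its stop, gate fully open. From about 0.4 the gate blade clears the 18 mm canisters. It takes about 3 N on the pad to start and 8 N to hold at the stop; let go, it springs back.
- gate_lever: The gate rocker, one rigid steel piece turning on the gate shaft: origin on the shaft axis (dispenser frame x = 32, y = 0, z = 150 mm; 10 mm shaft, only right of the chute), axes as the dispenser's while the gate is shut. It carries the gate blade in the chute and, outside the right side plate, the hand lever that reaches forward to the rubber pad.
- lever_pad (a point): Centre of the upper side of the black rubber pad (40 mm along x, 34 mm along y) on the end of the hand lever, right front of the dispenser (dispenser frame x = -62, y = -140, z = 180 mm with the gate shut). Its path is an arc about the gate shaft: pushed straight down 49 mm it is at its stop (z = 131 mm), within 4 mm of the same x and y.
- canister_1: Desiccant canister 1 of 5 (1 is next to the gate): smooth white plastic cylinder with a blue band, 18 mm thick and 22 mm long, 10 g. Origin at the centre of one end face, z along its axis. At the start all five lie across the chute behind the gate blade.
- canister_2: Desiccant canister 2 of 5 (1 is next to the gate): smooth white plastic cylinder with a blue band, 18 mm thick and 22 mm long, 10 g. Origin at the centre of one end face, z along its axis. At the start all five lie across the chute behind the gate blade.
- canister_3: Desiccant canister 3 of 5 (1 is next to the gate): smooth white plastic cylinder with a blue band, 18 mm thick and 22 mm long, 10 g. Origin at the centre of one end face, z along its axis. At the start all five lie across the chute behind the gate blade.
- canister_4: Desiccant canister 4 of 5 (1 is next to the gate): smooth white plastic cylinder with a blue band, 18 mm thick and 22 mm long, 10 g. Origin at the centre of one end face, z along its axis. At the start all five lie across the chute behind the gate blade.
- canister_5: Desiccant canister 5 of 5 (1 is next to the gate): smooth white plastic cylinder with a blue band, 18 mm thick and 22 mm long, 10 g. Origin at the centre of one end face, z along its axis. At the start all five lie across the chute behind the gate blade.
- cap_0: Bystander: loose gold screw cap, 65 mm wide, 31 mm high; origin under its centre.
- cap_1: Bystander: as cap_0.
- tally: Bystander: hand tally counter, 48 x 72 x 34 mm; origin under its centre.
- bottle_a: Bystander: amber bottle with a gold cap, 66 mm wide, 108 mm high, standing left behind the dispenser; origin under its centre.

How it is judged:
By the outcome, as a careful person would: the job done as asked, in the order asked, and still so for the second after the job is handed in, while the arm keeps its last pose, push and grip.
It also fails if it takes over 70 s, if anything falls off the work surface, if the arm or the gripper's body presses on something with over 40 N, if the wrist force passes 120 N, or if a joint passes its speed limit or range.

### The arm

A 7-joint arm with a two-finger parallel gripper is mounted at the origin on a cart in front of the work surface, level with it; the furniture and walls round the work are solid. World frame = base frame: x ahead of the robot, y to its left, z up, the work surface at z = 0. Lengths are in m, angles in rad, forces in N, time in s.
With the tool pointing down it reaches from about 0.4 to 0.9 m from the base axis. Payload 5.5 kg.
Tool frame: the origin (TCP) lies at the very end of the fingers, on their centre line; the grasp point (between the pads) lies arm.grasp_offset behind it (arm.grasp_offset is the distance from the TCP to the grasp point, in m); z points along the fingers, y is the direction in which the jaws open and shut (so a half turn about z gives the same grasp; the last joint's range is limited). The gripper opens to 85 mm and grips with 20 to 120 N. Pads are 22 mm wide; open, the fingers measure 114 mm over their backs; the gripper's body (76 mm by 85 mm) begins 54 mm behind the grasp point. The pads swing forward as they close: fully open they stand 13 mm farther back than shut.
Start: joints at [0.263, 0.501, -0.427, 1.55, 0.221, 1.138, -0.21], TCP at [0.65, 0, 0.231] pointing down, gripper open.
Joint ranges: [-2.88, 2.88], [-0.31, 2.03], [-1.54, 1.56], [0.2, 2.42], [-1.41, 4.55], [0.19, 2.02], [-2.57, 2.57]. Speed limits (rad/s): [2.57, 2.57, 3.14, 3.14, 3.14, 3.14, 3.14].

### API

Orientations are given as a rotation vector (axis times angle).
In Python, from rig import get_obs, optics, arm gives the robot as it stands. The module is installed in compiled form; this text tells all that it offers.
- The arm moves only by the shell command python3 -m handwheel 'ROWS' [FORCE]. ROWS is JSON, a list of rows, each an object of numbers: "dx", "dy", "dz": the shift along the tool's x, y, z in m; "yaw": the turn about the tool's z in degrees; "gripper": the finger opening in m, from 0 to 0.0854. A call has 1 to 20 rows; each row is the pose to reach, as a shift and turn from the pose measured when the call began, along the tool's axes at that moment; what a row does not reach only later rows make up. A row lasts 1/12 s, in which the tool goes at most 41.7 mm and 7.16 degrees, less where a joint would pass 70% of its speed; a pose out of reach is approached as far as the arm can. A call with a gripper value outside its range is refused whole. The fingers move at their own pace and stop on an object; FORCE is the grip in N (left out, the last holds). Time passes only in rows, so rows that repeat a pose let the fingers close. It gives the time, the measured TCP pose, the force and the opening at its end, in the units of the state.
- get_obs(): the state, without advancing time (a new reading comes with each control period).
- optics.get_image(name): name is "scene" or "side" or "wrist"; returns the picture (384x512x3 uint8, blue, green, red); there is no depth.
- optics.camera_params(name): a dict with "camera_matrix" (3x3 intrinsics, pixels), "k1" (the pictures are not rectified: a ray, as slopes to the right and down, at radius r is drawn at 1 + k1 r^2 times it, then the intrinsics apply), "world_from_camera" (4x4, takes a point from camera to world coordinates). Camera axes: x right, y down, z forward; pixel columns grow to the right and rows downward; lengths in m; the calibration is good to about 2 mm. A picture is of the moment at which its call begins: read the wrist's pose just before it. camera_params takes no time and is no camera call; for the wrist camera it gives the pose at the moment of the call.
- arm.close_job(): hands the job in, once; it reports no verdict.
The state is a dict: "time_s": time; "q": joint angles; "dq": joint speeds; "effort": joint torques, N m; "eef_pos": TCP position; "tcp_rot": TCP orientation; "force": force on the tool from outside, world axes, zero at the start; "wrist_torque": the same for the moment, N m; "grip_width": finger opening in m.
Only numpy, scipy, OpenCV 4.12 (cv2) and the standard library are available. Lean on these libraries where they do the work, as an engineer would, in place of code of your own. Each camera call takes 0.05 s, during which the arm holds its last target. There are 200 camera calls.

## Working session

There is one attempt and no reset: what is moved stays moved. The work goes in short steps, Python scripts to look and compute and a shell command to move; the robot and the scene stay as the last step left them, time stands still between calls to the robot, and variables do not carry over. Pictures are saved under pics/ and viewed, and the job is handed in when it is done.

```bash
mkdir -p pics
cat > h.py <<'E'
import numpy as np, cv2
from rig import get_obs, optics, arm
from scipy.spatial.transform import Rotation as R
def snap(name, fn):
    p=optics.camera_params(name); im=optics.get_image(name); cv2.imwrite('pics/'+fn,im); np.save('pics/'+fn+'.npy',p,allow_pickle=True); return im,p
def load(fn): return np.load('pics/'+fn+'.npy',allow_pickle=True).item()
def ray(p,uv):
    K=p['camera_matrix'];k=p['k1'];T=p['world_from_camera']
    d=np.array([(uv[0]-K[0,2])/K[0,0],(uv[1]-K[1,2])/K[1,1]]);s=d.copy()
    for _ in range(20): s=d/(1+k*(s@s))
    v=T[:3,:3]@np.array([s[0],s[1],1]);return T[:3,3],v/np.linalg.norm(v)
def atz(p,uv,z):
    o,v=ray(p,uv);return o+v*(z-o[2])/v[2]
def proj(p,X):
    T=p['world_from_camera'];c=T[:3,:3].T@(np.asarray(X)-T[:3,3]);s=c[:2]/c[2];s=s*(1+p['k1']*(s@s));K=p['camera_matrix']
    return np.array([K[0,0]*s[0]+K[0,2],K[1,1]*s[1]+K[1,2]])
def tri(obs):
    A=np.zeros((3,3));b=np.zeros(3);rs=[ray(p,uv) for p,uv in obs]
    for o,v in rs: M=np.eye(3)-np.outer(v,v);A+=M;b+=M@o
    X=np.linalg.solve(A,b);return X,[round(1e3*np.linalg.norm((np.eye(3)-np.outer(v,v))@(X-o)),1) for o,v in rs]
E
python3 - <<'E'
from h import *
o=get_obs();print({k:np.round(v,3) for k,v in o.items()},arm.grasp_offset)
for n in ['scene','side','wrist']:
    im,p=snap(n,n+'0.png');print(n,np.round(p['world_from_camera'],3).tolist(),p['camera_matrix'][0,0],p['k1'])
print(R.from_rotvec(o['tcp_rot']).as_matrix().round(3))
E
```

```text
{'time_s': np.float64(0.0), 'q': array([ 0.263,  0.502, -0.427,  1.551,  0.221,  1.138, -0.21 ]), 'dq': array([ 0.001,  0.   ,  0.   ,  0.001,  0.   , -0.001,  0.   ]), 'effort': array([ 0.0000e+00, -5.6952e+01, -5.8170e+00, -2.8094e+01,  1.1000e-02,
        1.2000e-02,  0.0000e+00]), 'eef_pos': array([ 0.649, -0.   ,  0.23 ]), 'tcp_rot': array([-2.220e+00, -2.221e+00,  2.000e-03]), 'force': array([ 0.032, -0.138,  0.113]), 'wrist_torque': array([-0.039,  0.013, -0.015]), 'grip_width': np.float64(0.085)} 0.0187
scene [[0.783, -0.339, 0.521, 0.072], [-0.622, -0.407, 0.669, -0.417], [-0.014, -0.848, -0.53, 0.662], [0.0, 0.0, 0.0, 1.0]] 457.84749210946524 0.046183461816257994
side [[1.0, -0.024, 0.016, 0.545], [-0.025, -0.436, 0.9, -0.858], [-0.014, -0.9, -0.436, 0.684], [0.0, 0.0, 0.0, 1.0]] 467.2037859501243 -0.12310921603569627
wrist [[1.0, -0.001, -0.001, 0.65], [-0.001, -0.959, -0.284, 0.073], [-0.0, 0.284, -0.959, 0.372], [0.0, 0.0, 0.0, 1.0]] 288.64602169202135 -0.05932600387290072
[[-0.     1.    -0.002]
 [ 1.     0.     0.   ]
 [ 0.    -0.002 -1.   ]]
```

View pics/scene0.png

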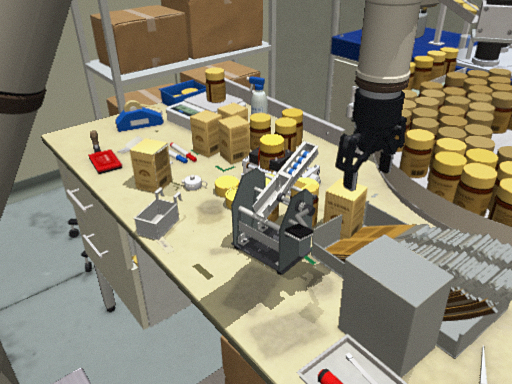

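View pics/side0.png

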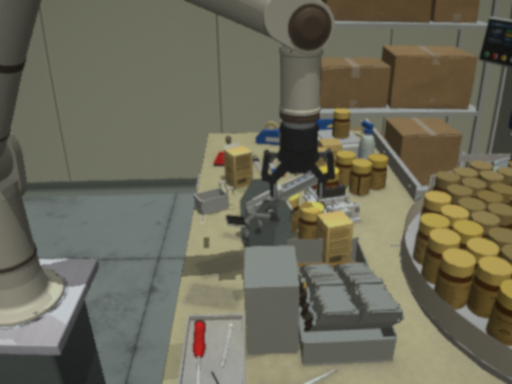

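View pics/wrist0.png

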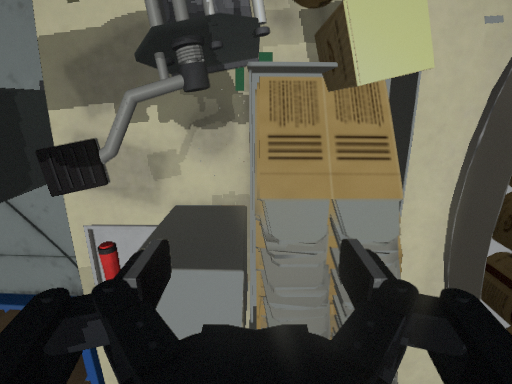

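The scene picture shows the empty pan at about (158,215), the dispenser at (275,215), two caps near (228,190) and the tally at (193,183). The lever pad is at (72,165) in the wrist view. I'll zoom in on the scene and side pictures.

Run:
```python
import cv2,numpy as np
a=cv2.imread('pics/scene0.png')[130:280,120:340];b=cv2.imread('pics/side0.png')[160:260,185:345]
cv2.imwrite('pics/z1.png',cv2.resize(a,None,fx=3.6,fy=3.6,interpolation=cv2.INTER_CUBIC))
cv2.imwrite('pics/z2.png',cv2.resize(b,None,fx=5,fy=5,interpolation=cv2.INTER_CUBIC))
from h import *
s=load('scene0.png');w=load('wrist0.png')
print('pan',atz(s,(158,215),.04),'pad',atz(w,(72,165),.18),'tally',atz(s,(193,184),.03), 'caps',atz(s,(228,185),.03),atz(s,(236,197),.03),'box',atz(s,(150,165),.05))
```

```text
pan [0.43534676 0.40965794 0.04      ] pad [0.52290088 0.03440519 0.18      ] tally [0.58026377 0.48908863 0.03      ] caps [0.64822108 0.42598938 0.03      ] [0.63016862 0.36673964 0.03      ] box [0.52672072 0.62014719 0.05      ]
```

View pics/z1.png

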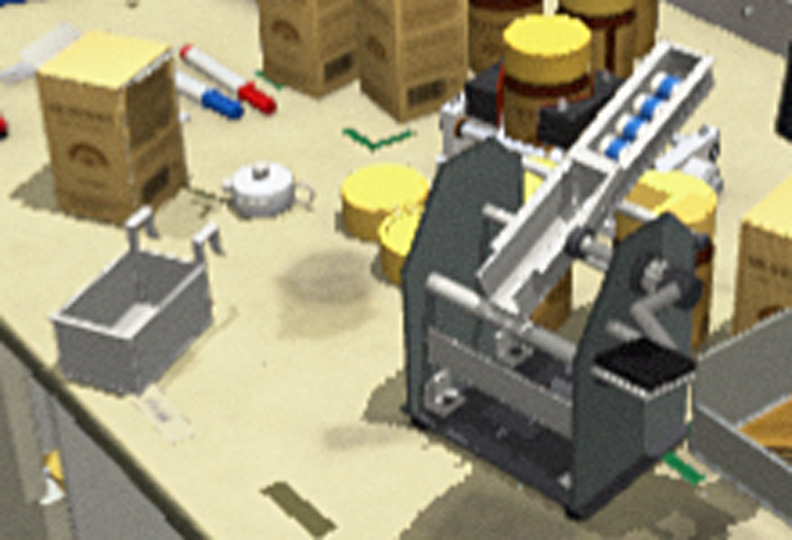

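View pics/z2.png

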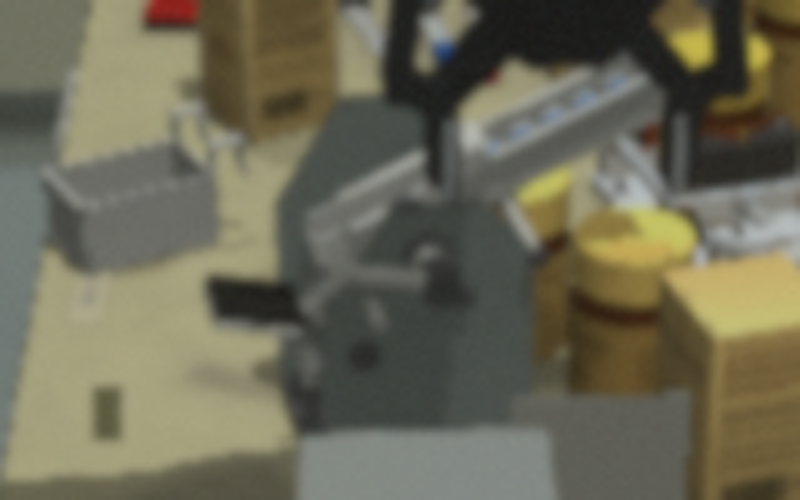

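Run:
```python
from h import *
s=load('scene0.png')
f=lambda u,v:(120+u/3.6,130+v/3.6)
for n,u,v,z in [('FL',53,320,.048),('FR',130,362,.048),('BR',212,272,.048),('BL',135,248,.048),('barL',430,282,.1),('barR',578,352,.1),('plate bot L',415,415,0),('plate bot R',575,505,0),('pad',645,360,.18)]:
    print(n,atz(s,f(u,v),z).round(3))
```

```text
FL [0.382 0.419 0.048]
FR [0.399 0.349 0.048]
BR [0.488 0.402 0.048]
BL [0.462 0.46  0.048]
barL [0.548 0.24  0.1  ]
barR [0.57  0.132 0.1  ]
plate bot L [0.537 0.246 0.   ]
plate bot R [0.56 0.12 0.  ]
pad [0.52  0.029 0.18 ]
```

```bash
python3 -m handwheel '[{"dz":-0.04},{"dz":-0.08},{"dz":-0.12,"dx":0.04,"dy":-0.02},{"dz":-0.12,"dx":0.08,"dy":-0.04},{"dz":-0.12,"dx":0.115,"dy":-0.06},{"dz":-0.12,"dx":0.15,"dy":-0.08},{"dz":-0.12,"dx":0.18,"dy":-0.1},{"dz":-0.12,"dx":0.18,"dy":-0.1}]'
python3 - <<'E'
from h import *
im,p=snap('wrist','w1.png');cv2.imwrite('pics/w1b.png',cv2.resize(im,(768,576),interpolation=cv2.INTER_CUBIC))
E
```

```text
$[0]: bad value
```

View pics/w1b.png

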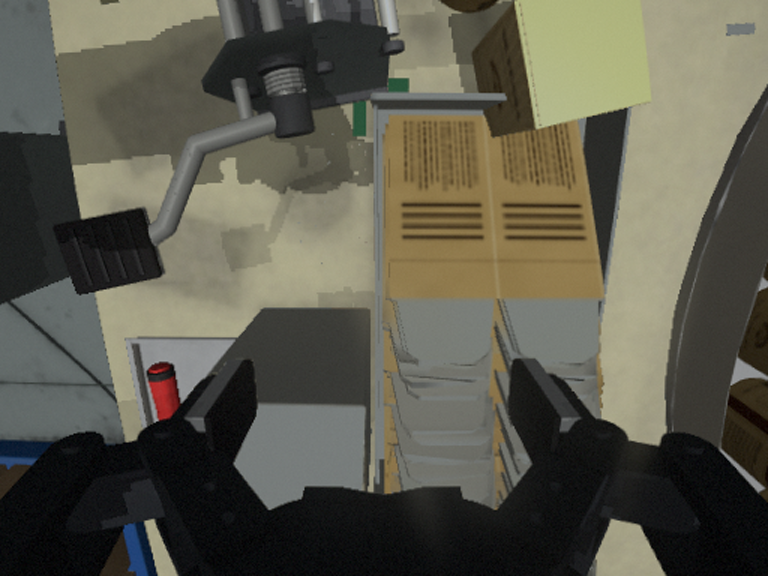

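The command was refused, so the arm hasn't moved and this picture matches the first one. The rows probably need every key, so I'll write them out in full.

```bash
python3 -m handwheel '[{"dx":0,"dy":0,"dz":-0.04,"yaw":0,"gripper":0.085},{"dx":0,"dy":0,"dz":-0.08,"yaw":0,"gripper":0.085},{"dx":0.04,"dy":-0.02,"dz":-0.12,"yaw":0,"gripper":0.085},{"dx":0.08,"dy":-0.04,"dz":-0.12,"yaw":0,"gripper":0.085},{"dx":0.115,"dy":-0.06,"dz":-0.12,"yaw":0,"gripper":0.085},{"dx":0.15,"dy":-0.08,"dz":-0.12,"yaw":0,"gripper":0.085},{"dx":0.18,"dy":-0.1,"dz":-0.12,"yaw":0,"gripper":0.085},{"dx":0.18,"dy":-0.1,"dz":-0.12,"yaw":0,"gripper":0.085}]'
python3 - <<'E'
from h import *
im,p=snap('wrist','w2.png');cv2.imwrite('pics/w2b.png',cv2.resize(im,(768,576),interpolation=cv2.INTER_CUBIC))
E
```

```text
time_s: 0.87
eef_pos: [0.5448, 0.1885, 0.3517]
tcp_rot: [-2.206, -2.23, -0.002]
force: [-1.3, 0.6, -0.2]
grip_width: 0.0849
```

View pics/w2b.png

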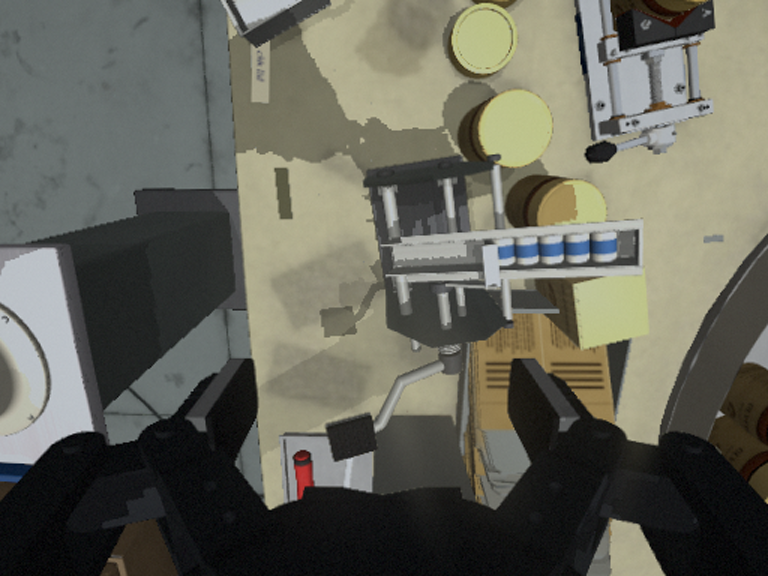

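```bash
python3 -m handwheel '[{"dx":0.03,"dy":-0.015,"dz":0,"yaw":-7,"gripper":0.085},{"dx":0.06,"dy":-0.03,"dz":0,"yaw":-14,"gripper":0.085},{"dx":0.09,"dy":-0.045,"dz":0,"yaw":-21,"gripper":0.085},{"dx":0.12,"dy":-0.06,"dz":0.0,"yaw":-28,"gripper":0.085},{"dx":0.15,"dy":-0.075,"dz":0.01,"yaw":-35,"gripper":0.085},{"dx":0.18,"dy":-0.09,"dz":0.02,"yaw":-42,"gripper":0.085},{"dx":0.2,"dy":-0.1,"dz":0.03,"yaw":-49,"gripper":0.085},{"dx":0.22,"dy":-0.11,"dz":0.04,"yaw":-56,"gripper":0.085},{"dx":0.22,"dy":-0.11,"dz":0.05,"yaw":-63,"gripper":0.085},{"dx":0.22,"dy":-0.11,"dz":0.06,"yaw":-70,"gripper":0.085},{"dx":0.22,"dy":-0.11,"dz":0.06,"yaw":-77,"gripper":0.085},{"dx":0.22,"dy":-0.11,"dz":0.06,"yaw":-84,"gripper":0.085},{"dx":0.22,"dy":-0.11,"dz":0.06,"yaw":-91,"gripper":0.085},{"dx":0.22,"dy":-0.11,"dz":0.06,"yaw":-98,"gripper":0.085},{"dx":0.22,"dy":-0.11,"dz":0.06,"yaw":-105,"gripper":0.085},{"dx":0.22,"dy":-0.11,"dz":0.06,"yaw":-112,"gripper":0.085},{"dx":0.22,"dy":-0.11,"dz":0.06,"yaw":-119,"gripper":0.085},{"dx":0.22,"dy":-0.11,"dz":0.06,"yaw":-120,"gripper":0.085}]'
python3 - <<'E'
from h import *
o=get_obs();print(o['q'].round(2))
im,p=snap('wrist','w3.png');cv2.imwrite('pics/w3b.png',cv2.resize(im,(768,576),interpolation=cv2.INTER_CUBIC))
E
```

```text
time_s: 2.42
eef_pos: [0.4338, 0.4057, 0.2919]
tcp_rot: [0.834, -3.027, -0.005]
force: [-0.4, 0.7, -0.1]
grip_width: 0.0849
[-0.05  0.5  -1.02  1.61  0.44  1.28  0.96]
```

View pics/w3b.png

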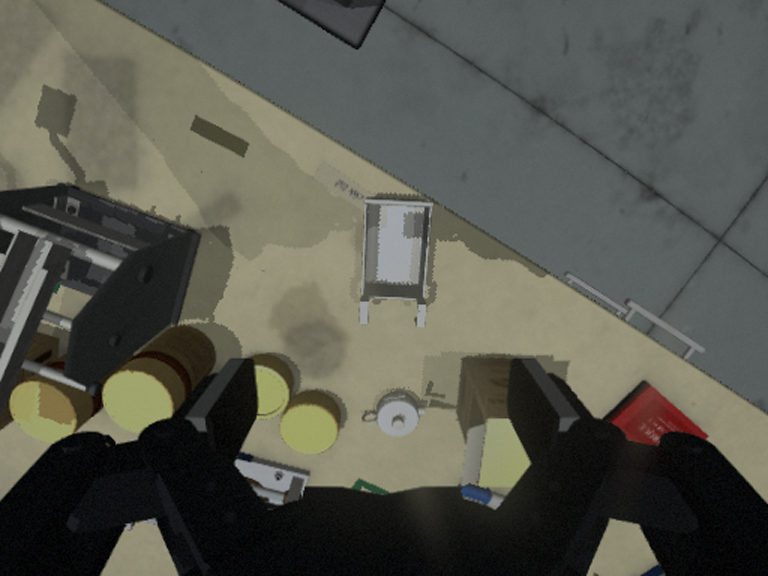

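The wrist picture shows the pan squarely, with its rim around (364..432, 199..300) and the hooks at (364,312) and (421,314). I'll zoom in for exact corners, and also on the bar in w2.

Run:
```python
import cv2
a=cv2.imread('pics/w3.png')[120:222,225:305];b=cv2.imread('pics/w2.png')[95:225,235:345]
a=cv2.resize(a,(480,612),interpolation=cv2.INTER_CUBIC)[:600];cv2.imwrite('pics/z3.png',a)
cv2.imwrite('pics/z4.png',cv2.resize(b,None,fx=4.5,fy=4.5,interpolation=cv2.INTER_CUBIC))
```

```text
(no output)
```

View pics/z3.png

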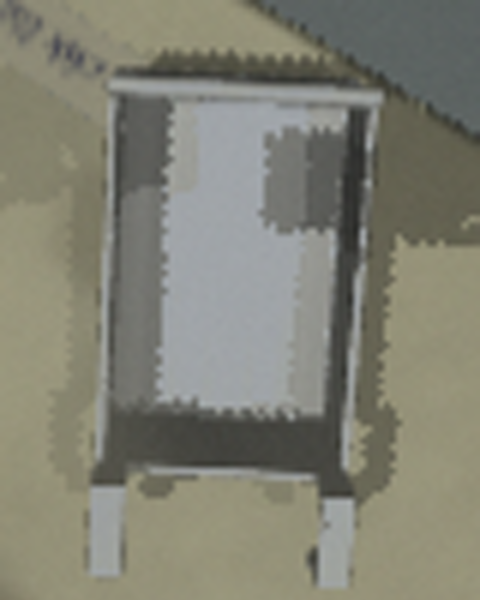

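View pics/z4.png

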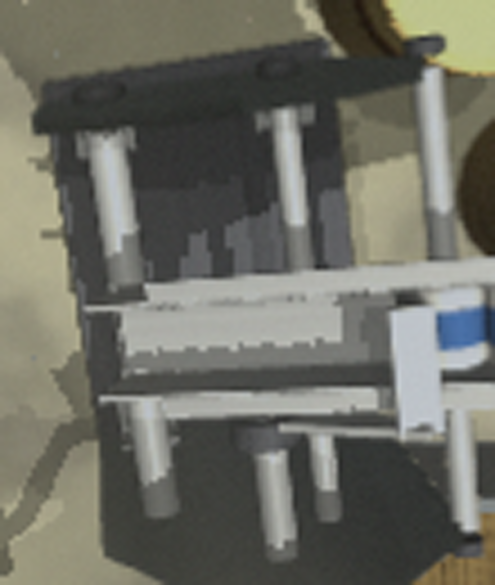

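Run:
```python
from h import *
s=load('scene0.png');w=load('w3.png');d=load('w2.png');w0=load('wrist0.png')
g=lambda u,v:(225+u/6-.4,120+v/6-.4)
f=lambda u,v:(120+u/3.6-.4,130+v/3.6-.4)
k=lambda u,v:(235+u/4.5-.4,95+v/4.5-.4)
hl=tri([(w,g(107,532)),(s,f(142,216))]);hr=tri([(w,g(337,542)),(s,f(208,232))]);print('hooks tri',hl,hr)
c=[tri([(w,g(*a)),(s,f(*b))]) for a,b in [((113,78),(53,320)),((380,92),(130,362))]];print('front corners',c)
L=atz(w,g(107,532),.067);Rr=atz(w,g(337,542),.067);m=(L+Rr)/2;y=L-Rr
# which is left: pan y
print('hook mid',m,'sep',np.linalg.norm(y),L,Rr)
C=[atz(w,g(*a),.048) for a in [(112,82),(380,95),(345,474),(100,474)]];print(np.round(C,4).tolist(), np.mean(C,0))
e1=C[0]-C[1];e2=C[2]-C[1];e3=C[3]-C[0]
for v in (e2,e3,e1,y): print(np.degrees(np.arctan2(v[1],v[0])),np.linalg.norm(v))
print('BAR')
A=atz(d,k(108,138),.1);B=atz(d,k(161,513),.1);v=A-B;print(A,B,np.linalg.norm(v),'x-axis ang',np.degrees(np.arctan2(v[1],v[0]))-90)
t1=tri([(d,k(108,138)),(s,f(430,284))]);t2=tri([(d,k(161,513)),(s,f(570,348))]);print('bar tri',t1,t2)
S1=atz(d,k(88,308),.134);S2=atz(d,k(102,398),.134);print('spout',S1,S2,(S1+S2)/2,np.linalg.norm(S1-S2))
P=tri([(d,(351/1.5-.3,437/1.5-.3)),(w0,(72,166)),(s,f(645,362))]);print('pad',P)
```

```text
hooks tri (array([0.46843404, 0.42187526, 0.09912158]), [np.float64(15.2), np.float64(15.2)]) (array([0.4996985 , 0.4719499 , 0.03315718]), [np.float64(21.1), np.float64(21.1)])
front corners [(array([0.38754864, 0.37975034, 0.07609494]), [np.float64(19.4), np.float64(19.4)]), (array([ 0.40412683,  0.42386628, -0.00122388]), [np.float64(23.8), np.float64(23.8)])]
hook mid [0.48257624 0.44657992 0.067     ] sep 0.0518744478447397 [0.49477437 0.42369007 0.067     ] [0.4703781  0.46946977 0.067     ]
[[0.4097, 0.3748, 0.048], [0.3819, 0.427, 0.048], [0.4602, 0.4672, 0.048], [0.4895, 0.4179, 0.048]] [0.43530989 0.4217351  0.048     ]
27.214697793211865 0.08799594143187005
28.359437120399214 0.09066002402888226
-61.95766757701863 0.05910859841699135
-61.94658115340519 0.0518744478447397
BAR
[0.54974741 0.23659232 0.1       ] [0.56838051 0.11863909 0.1       ] 0.1194158902714386 x-axis ang 8.976846909659884
bar tri (array([0.54791481, 0.23786893, 0.10065134]), [np.float64(2.2), np.float64(2.2)]) (array([0.56364101, 0.12577337, 0.11200721]), [np.float64(4.7), np.float64(4.7)])
spout [0.54428748 0.19177633 0.134     ] [0.54853599 0.1656815  0.134     ] [0.54641173 0.17872891 0.134     ] 0.02643841962956046
pad (array([0.52060496, 0.03259093, 0.17659448]), [np.float64(1.2), np.float64(0.4), np.float64(1.5)])
```

Run:
```python
from h import *
s=load('scene0.png');w=load('w3.png')
g=lambda u,v:(225+u/6-.4,120+v/6-.4)
f=lambda u,v:(120+u/3.6-.4,130+v/3.6-.4)
print('hookL',tri([(w,g(337,542)),(s,f(142,216))]),'hookR',tri([(w,g(107,532)),(s,f(208,232))]))
print('FR',tri([(w,g(113,78)),(s,f(130,362))]),'FL',tri([(w,g(380,92)),(s,f(53,320))]))
o=get_obs();Rm=R.from_rotvec(o['tcp_rot']).as_matrix();print(Rm.round(3))
m=np.array([.4826,.4466]);a=np.radians(28.1);x=np.array([np.cos(a),np.sin(a)])
C1=m-.053*x;C2=np.array([.4353,.4217]);print('pan origin',C1,C2)
c=(C1+C2)/2; T=np.r_[c-.012*x,0.030]; print(T,'tool shift',Rm.T@(T-o['eef_pos']),'tool x ang',np.degrees(np.arctan2(Rm[1,0],Rm[0,0])))
```

```text
hookL (array([0.47242719, 0.4694781 , 0.06536034]), [np.float64(1.6), np.float64(1.6)]) hookR (array([0.49691916, 0.42362789, 0.06505519]), [np.float64(1.5), np.float64(1.5)])
FR (array([0.41000011, 0.3750877 , 0.02869305]), [np.float64(0.7), np.float64(0.7)]) FL (array([0.38279629, 0.42659383, 0.04465375]), [np.float64(1.5), np.float64(1.5)])
[[-0.861 -0.509 -0.002]
 [-0.509  0.861  0.003]
 [ 0.001  0.003 -1.   ]]
pan origin [0.43584728 0.42163637] [0.4353 0.4217]
[0.42498812 0.41601604 0.03      ] tool shift [0.00208469 0.01227027 0.26202204] tool x ang -149.4266508021581
```

```bash
python3 -m handwheel '[{"dx":0.002,"dy":0.012,"dz":0.03,"yaw":2.5,"gripper":0.085},{"dx":0.002,"dy":0.012,"dz":0.065,"yaw":2.5,"gripper":0.085},{"dx":0.002,"dy":0.012,"dz":0.1,"yaw":2.5,"gripper":0.085},{"dx":0.002,"dy":0.012,"dz":0.135,"yaw":2.5,"gripper":0.085},{"dx":0.002,"dy":0.012,"dz":0.165,"yaw":2.5,"gripper":0.085},{"dx":0.002,"dy":0.012,"dz":0.18,"yaw":2.5,"gripper":0.085},{"dx":0.002,"dy":0.012,"dz":0.18,"yaw":2.5,"gripper":0.085}]'
python3 - <<'E'
from h import *
im,p=snap('wrist','w4.png');cv2.imwrite('pics/w4b.png',cv2.resize(im,(768,576),interpolation=cv2.INTER_CUBIC))
E
```

```text
time_s: 3.05
eef_pos: [0.4241, 0.4132, 0.1084]
tcp_rot: [0.756, -3.042, 0.0]
force: [-0.4, -0.4, -0.5]
grip_width: 0.085
```

View pics/w4b.png

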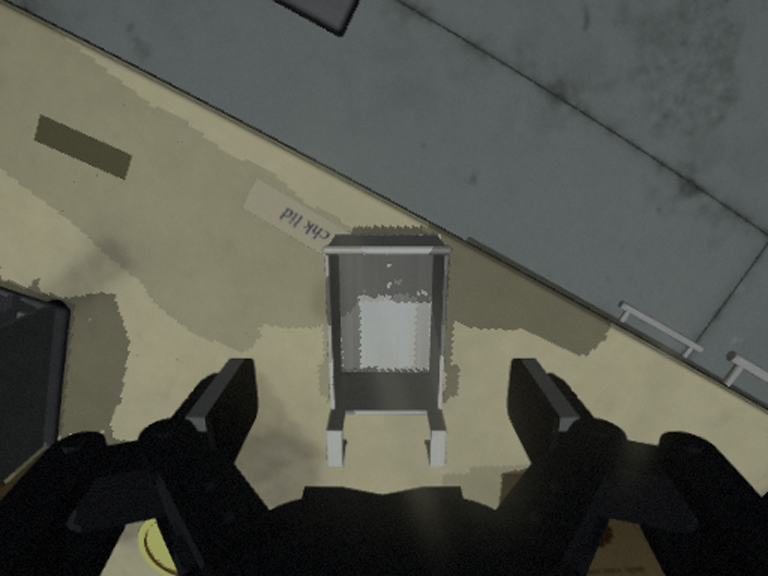

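The pan appears square and centred between the fingers (pan middle at u≈387, fingers' middle at ≈383). Next I'll recheck its pose from here.

Run:
```python
from h import *
w=load('w4.png');q=lambda u,v:((u+.5)/1.5-.5,(v+.5)/1.5-.5)
C=[atz(w,q(*a),.048) for a in [(326,250),(450,251),(446,412),(331,412)]];c=np.mean(C,0)
for v in (C[2]-C[1],C[3]-C[0]): print(np.degrees(np.arctan2(v[1],v[0])),np.linalg.norm(v))
print(c, np.linalg.norm(C[0]-C[1]))
o=get_obs();Rm=R.from_rotvec(o['tcp_rot']).as_matrix()
a=np.radians(28.1);x=np.array([np.cos(a),np.sin(a)]);T=np.r_[c[:2]-.012*x,.018]
print(T,'shift',Rm.T@(T-o['eef_pos']),np.degrees(np.arctan2(Rm[1,0],Rm[0,0])))
```

```text
29.06285523241835 0.08759342735820098
27.44829609461687 0.08801258934370663
[0.4347887  0.42268884 0.048     ] 0.0590836473324701
[0.42420317 0.4170367  0.018     ] shift [-0.00079166  0.00205673  0.09290867] -152.03003826754136
```

```bash
python3 -m handwheel '[{"dx":0,"dy":0.002,"dz":0.03,"yaw":0,"gripper":0.085},{"dx":0,"dy":0.002,"dz":0.06,"yaw":0,"gripper":0.085},{"dx":0,"dy":0.002,"dz":0.08,"yaw":0,"gripper":0.085},{"dx":0,"dy":0.002,"dz":0.091,"yaw":0,"gripper":0.085},{"dx":0,"dy":0.002,"dz":0.091,"yaw":0,"gripper":0.085},{"dx":0,"dy":0.002,"dz":0.091,"yaw":0,"gripper":0.05},{"dx":0,"dy":0.002,"dz":0.091,"yaw":0,"gripper":0.05},{"dx":0,"dy":0.002,"dz":0.091,"yaw":0,"gripper":0.05},{"dx":0,"dy":0.002,"dz":0.091,"yaw":0,"gripper":0.05},{"dx":0,"dy":0.002,"dz":0.091,"yaw":0,"gripper":0.05},{"dx":0,"dy":0.002,"dz":0.091,"yaw":0,"gripper":0.05}]' 40
python3 - <<'E'
from h import *
im,p=snap('wrist','w5.png')
E
```

```text
time_s: 4.02
eef_pos: [0.4249, 0.418, 0.0224]
tcp_rot: [0.758, -3.048, -0.005]
force: [-0.7, -1.0, 7.1]
grip_width: 0.059
```

View pics/w5.png

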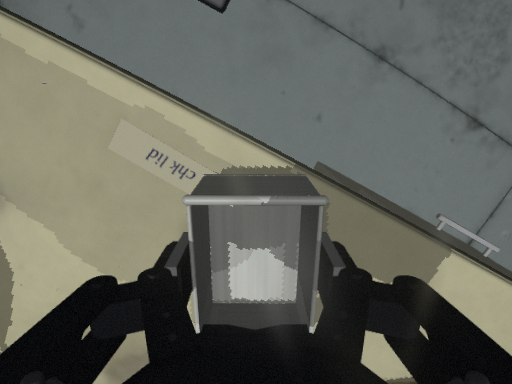

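The pan is gripped, with the opening at 59 mm. I'll lift it and carry it to a stand-off 60 mm in front of the hung position.

```bash
python3 -m handwheel '[{"dx":0,"dy":0,"dz":-0.02,"yaw":0,"gripper":0.05},{"dx":0,"dy":0,"dz":-0.05,"yaw":0,"gripper":0.05},{"dx":0,"dy":0,"dz":-0.08,"yaw":0,"gripper":0.05},{"dx":0.01,"dy":-0.02,"dz":-0.11,"yaw":3,"gripper":0.05},{"dx":0.02,"dy":-0.05,"dz":-0.13,"yaw":6,"gripper":0.05},{"dx":0.035,"dy":-0.08,"dz":-0.13,"yaw":9,"gripper":0.05},{"dx":0.05,"dy":-0.11,"dz":-0.13,"yaw":12,"gripper":0.05},{"dx":0.065,"dy":-0.14,"dz":-0.13,"yaw":15,"gripper":0.05},{"dx":0.08,"dy":-0.17,"dz":-0.13,"yaw":17,"gripper":0.05},{"dx":0.095,"dy":-0.2,"dz":-0.125,"yaw":19,"gripper":0.05},{"dx":0.105,"dy":-0.22,"dz":-0.115,"yaw":19,"gripper":0.05},{"dx":0.11,"dy":-0.232,"dz":-0.11,"yaw":19,"gripper":0.05},{"dx":0.11,"dy":-0.232,"dz":-0.11,"yaw":19,"gripper":0.05}]'
python3 - <<'E'
from h import *
o=get_obs();print(o['time_s'],o['eef_pos'].round(4),o['force'].round(1),o['wrist_torque'].round(2))
for n in ('wrist','scene','side'): im,p=snap(n,n+'6.png')
a=cv2.imread('pics/scene6.png')[120:290,140:360];cv2.imwrite('pics/z6.png',cv2.resize(a,None,fx=3.5,fy=3.5,interpolation=cv2.INTER_CUBIC))
a=cv2.imread('pics/side6.png')[140:260,180:340];cv2.imwrite('pics/z6s.png',cv2.resize(a,None,fx=4.8,fy=4.8,interpolation=cv2.INTER_CUBIC))
E
```

```text
time_s: 5.15
eef_pos: [0.4364, 0.1574, 0.1309]
tcp_rot: [0.238, -3.13, -0.001]
force: [-0.5, 0.6, -1.9]
grip_width: 0.0588
5.15 [0.4364 0.1574 0.1309] [-0.5  0.6 -1.9] [-0.03 -0.    0.01]
```

View pics/wrist6.png

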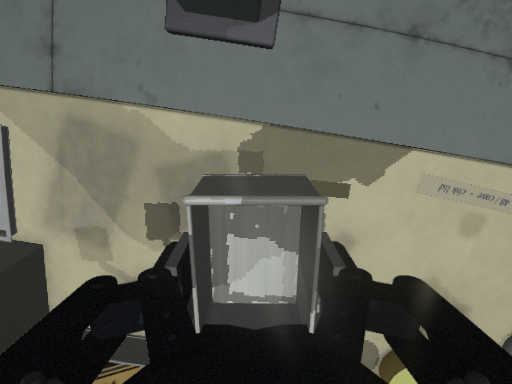

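View pics/z6.png

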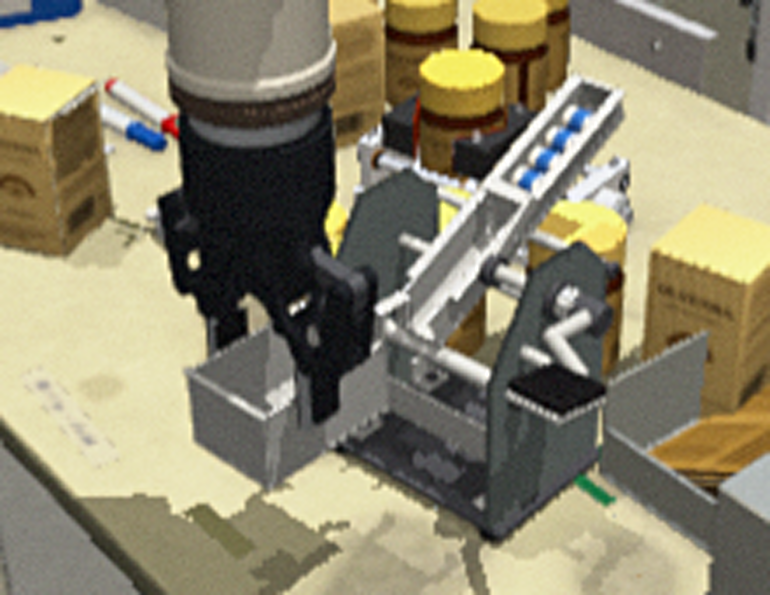

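View pics/z6s.png

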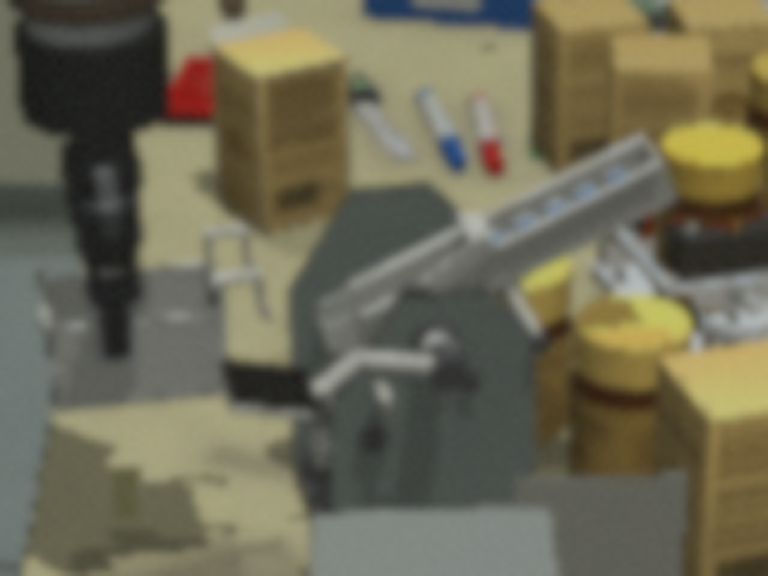

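Run:
```python
from h import *
for fn,pose in (('w5.png',None),('wrist6.png',get_obs())):
    w=load(fn);zr=.048 if pose is None else pose['eef_pos'][2]+.0256
    a,b=atz(w,(184.5,197),zr),atz(w,(327.5,197),zr);print(fn,a,b,np.linalg.norm(a-b))
o=pose;Rm=R.from_rotvec(o['tcp_rot']).as_matrix()
y=b-a; ang=np.degrees(np.arctan2(y[1],y[0]))-90
print('pan x ang from rim',ang,'tool x +180',np.degrees(np.arctan2(-Rm[1,0],-Rm[0,0])))
m=(a+b)/2;th=np.radians(9);x=np.array([np.cos(th),np.sin(th),0])
rel=Rm.T@(m-o['eef_pos']);print('front mid in tool',rel)
org=m+.045*x;hook=m+.098*x;hook[2]=zr-.048+.064;print('hook',hook)
yv=np.array([-x[1],x[0],0])
s=load('scene6.png');d=load('side6.png')
f=lambda X,x0,y0,k:((proj(s if k==3.5 else d,X)+.4-[x0,y0])*k).round()
for sg in (1,-1):
  H=hook+sg*.026*yv+[0,0,.003];print('hook proj',sg,f(H,140,120,3.5),f(H,180,140,4.8))
bt=np.array([.5595,.181,.106])
for sg in (1,-1): print('bar end',f(bt+sg*.062*yv,140,120,3.5),f(bt+sg*.062*yv,180,140,4.8))
print('move world',bt-hook,'tool',Rm.T@(bt-hook))
```

```text
w5.png [0.40808104 0.37582981 0.048     ] [0.37979173 0.42942012 0.048     ] 0.060598730630707684
wrist6.png [0.40605043 0.12355742 0.15790748] [0.39707097 0.18278927 0.15790748] 0.05990861831097612
pan x ang from rim 8.620322671796643 tool x +180 9.023974593535621
front mid in tool [ 0.03653206 -0.00410706 -0.02563969]
hook [0.49835416 0.16850392 0.17390748]
hook proj 1 [318. 268.] [222. 229.]
hook proj -1 [387. 303.] [235. 274.]
bar end [350. 299.] [330. 304.]
bar end [506. 381.] [371. 416.]
move world [ 0.06114584  0.01249608 -0.06790748] tool [-0.0623135   0.00241545  0.06795282]
```

Heading for the bar: the hooks sit within 2–3 mm of their predicted pixels. I'll move forward above the bar at +43 mm, then look again.

```bash
python3 -m handwheel '[{"dx":-0.015,"dy":0.002,"dz":0.01,"yaw":0,"gripper":0.05},{"dx":-0.03,"dy":0.002,"dz":0.02,"yaw":0,"gripper":0.05},{"dx":-0.045,"dy":0.002,"dz":0.026,"yaw":0,"gripper":0.05},{"dx":-0.055,"dy":0.002,"dz":0.03,"yaw":0,"gripper":0.05},{"dx":-0.06,"dy":0.002,"dz":0.03,"yaw":0,"gripper":0.05},{"dx":-0.06,"dy":0.002,"dz":0.03,"yaw":0,"gripper":0.05},{"dx":-0.06,"dy":0.002,"dz":0.03,"yaw":0,"gripper":0.05}]'
python3 - <<'E'
from h import *
for n in ('scene','side'): im,p=snap(n,n+'7.png')
a=cv2.imread('pics/scene7.png')[150:270,190:330];cv2.imwrite('pics/z7.png',cv2.resize(a,None,fx=5,fy=5,interpolation=cv2.INTER_CUBIC))
a=cv2.imread('pics/side7.png')[160:250,210:310];cv2.imwrite('pics/z7s.png',cv2.resize(a,None,fx=6,fy=6,interpolation=cv2.INTER_CUBIC))
E
```

```text
time_s: 5.88
eef_pos: [0.4921, 0.1754, 0.1007]
tcp_rot: [0.251, -3.124, -0.006]
force: [-4.0, -0.8, -7.6]
grip_width: 0.0591
```

View pics/z7.png

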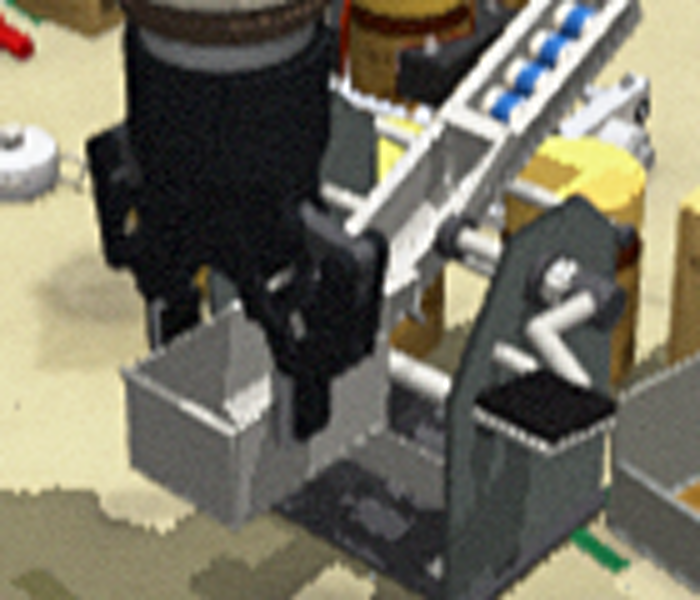

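View pics/z7s.png

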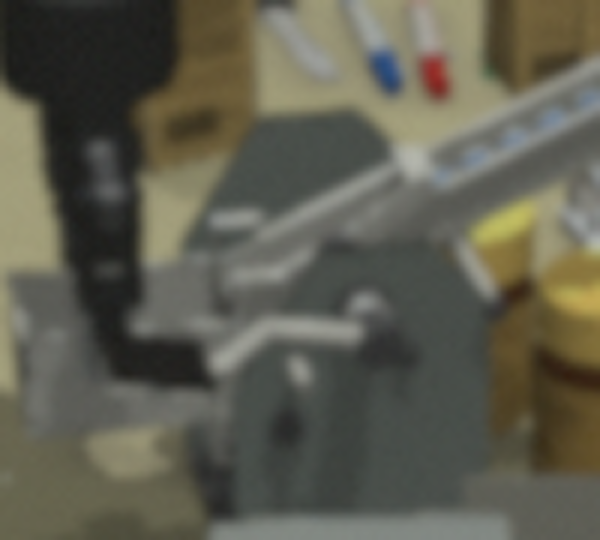

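```bash
python3 -m handwheel '[{"dx":0,"dy":0,"dz":0,"yaw":0,"gripper":0.05},{"dx":0,"dy":0,"dz":0,"yaw":0,"gripper":0.05},{"dx":0,"dy":0,"dz":0,"yaw":0,"gripper":0.05}]'
python3 - <<'E'
from h import *
o=get_obs();Rm=R.from_rotvec(o['tcp_rot']).as_matrix();print(o['eef_pos'].round(4),o['force'].round(1),o['wrist_torque'].round(2),'\n',Rm.round(3),o['dq'].round(2),o['q'].round(2))
im,p=snap('wrist','w8.png');w=p
zr=o['eef_pos'][2]+.0256;x=-Rm[:,0];y=np.cross([0,0,1],x)
s=load('scene7.png');d=load('side7.png')
F=o['eef_pos']-.0365*x;F[2]=zr
hook=F+.098*x;hook[2]=zr-.048+.064;print('hook',hook, np.array([.5595,.181,.106])-hook)
for sg in (1,-1):
  for nm,X in (('hooktop',hook+sg*.026*y+[0,0,.003]),('legend',hook+sg*.026*y+.016*x-[0,0,.023]),('F',F+sg*.03*y),('Bk',F+.09*x+sg*.03*y)):
    print(nm,sg,((proj(s,X)+.4-[190,150])*5).round(),((proj(d,X)+.4-[210,160])*6).round())
E
```

```text
time_s: 6.23
eef_pos: [0.4915, 0.1766, 0.1009]
tcp_rot: [0.253, -3.124, -0.008]
force: [-3.0, 1.8, -3.8]
grip_width: 0.0589
[0.4915 0.1766 0.1009] [-3.   1.8 -3.8] [0.27 0.89 0.16] 
 [[-0.987 -0.161 -0.008]
 [-0.161  0.987  0.005]
 [ 0.007  0.006 -1.   ]] [ 0. -0. -0.  0. -0. -0.  0.] [ 0.26  0.56 -0.82  1.96  0.53  0.85  0.88]
hook [0.55215266 0.18647618 0.14252515] [ 0.00734734 -0.00547618 -0.03652515]
hooktop 1 [287. 232.] [227. 211.]
legend 1 [314. 268.] [264. 262.]
F 1 [110. 373.] [ -0. 269.]
Bk 1 [268. 276.] [208. 250.]
hooktop -1 [383. 279.] [249. 267.]
legend -1 [408. 315.] [288. 319.]
F -1 [220. 436.] [ 15. 337.]
Bk -1 [377. 331.] [232. 316.]
```

View pics/w8.png

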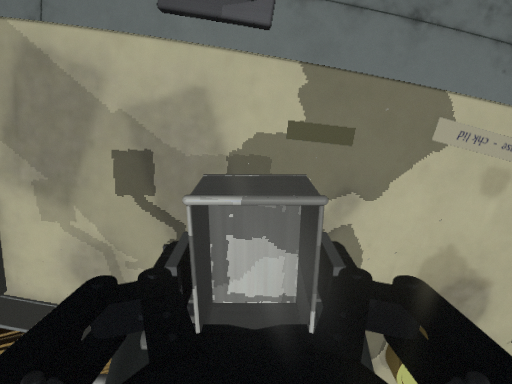

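The pan has ended up about 6 mm left of the target, and the force readings suggest light contact. I'll back off 15 mm, shift right and check the free-space force.

```bash
python3 -m handwheel '[{"dx":0.008,"dy":-0.002,"dz":-0.002,"yaw":0,"gripper":0.05},{"dx":0.015,"dy":-0.006,"dz":-0.004,"yaw":0,"gripper":0.05},{"dx":0.015,"dy":-0.006,"dz":-0.004,"yaw":0,"gripper":0.05},{"dx":0.015,"dy":-0.006,"dz":-0.004,"yaw":0,"gripper":0.05},{"dx":0.015,"dy":-0.006,"dz":-0.004,"yaw":0,"gripper":0.05},{"dx":0.015,"dy":-0.006,"dz":-0.004,"yaw":0,"gripper":0.05}]'
cat > st.py <<'E'
from h import *
def st():
    o=get_obs();Rm=R.from_rotvec(o['tcp_rot']).as_matrix();print(o['time_s'],o['eef_pos'].round(4),'F',o['force'].round(1),'T',o['wrist_torque'].round(2),'tilt',Rm[2,:2].round(3),'xang',np.degrees(np.arctan2(-Rm[1,0],-Rm[0,0])).round(2))
    th=np.radians(9);x=np.array([np.cos(th),np.sin(th)]);y=np.array([-x[1],x[0]]);d=o['eef_pos'][:2]-[.5595,.181]
    print('tcp in disp',d@x,d@y);return o,Rm
E
python3 - <<'E'
from st import *
o,Rm=st();snap('scene','s9.png');im,p=snap('wrist','w9.png')
a=cv2.imread('pics/s9.png')[150:270,190:330];cv2.imwrite('pics/z9.png',cv2.resize(a,None,fx=5,fy=5,interpolation=cv2.INTER_CUBIC))
zr=o['eef_pos'][2]+.0256
a,b=atz(p,(184.5,197),zr),atz(p,(327.5,197),zr);print(a,b,Rm.T@((a+b)/2-o['eef_pos']))
E
```

```text
time_s: 6.78
eef_pos: [0.4784, 0.168, 0.1053]
tcp_rot: [0.252, -3.126, -0.008]
force: [-0.6, -0.5, -0.6]
grip_width: 0.0593
6.7833 [0.4784 0.168  0.1053] F [-0.6 -0.5 -0.6] T [-0.01  0.04  0.02] tilt [0.005 0.006] xang 9.22
tcp in disp -0.08211201731277848 -0.0001232054725972789
[0.44883336 0.13355961 0.13094717] [0.43927951 0.19346466 0.13094717] [ 0.03478132  0.00118961 -0.02540423]
```

View pics/z9.png

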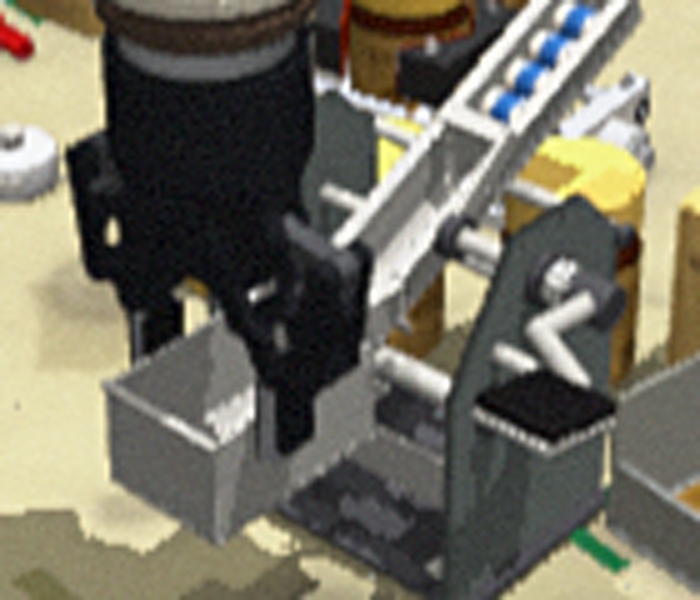

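View pics/w9.png

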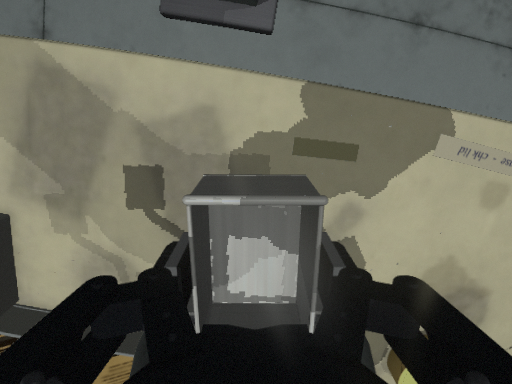

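Free space again, with the force near zero, so there had been a light touch. The pan is now centred to about 1 mm. Going forward slowly.

```bash
python3 -m handwheel '[{"dx":-0.004,"dy":-0.001,"dz":0,"yaw":0,"gripper":0.05},{"dx":-0.007,"dy":-0.001,"dz":0,"yaw":0,"gripper":0.05},{"dx":-0.01,"dy":-0.001,"dz":0,"yaw":0,"gripper":0.05},{"dx":-0.013,"dy":-0.001,"dz":0,"yaw":0,"gripper":0.05},{"dx":-0.016,"dy":-0.001,"dz":0,"yaw":0,"gripper":0.05},{"dx":-0.018,"dy":-0.001,"dz":0,"yaw":0,"gripper":0.05},{"dx":-0.018,"dy":-0.001,"dz":0,"yaw":0,"gripper":0.05},{"dx":-0.018,"dy":-0.001,"dz":0,"yaw":0,"gripper":0.05},{"dx":-0.018,"dy":-0.001,"dz":0,"yaw":0,"gripper":0.05}]'
python3 - <<'E'
from st import *
o,Rm=st();snap('scene','s10.png');snap('side','d10.png')
a=cv2.imread('pics/s10.png')[150:270,190:330];cv2.imwrite('pics/z10.png',cv2.resize(a,None,fx=5,fy=5,interpolation=cv2.INTER_CUBIC))
E
```

```text
time_s: 7.63
eef_pos: [0.492, 0.1692, 0.1031]
tcp_rot: [0.253, -3.117, -0.006]
force: [-7.4, -1.1, -4.5]
grip_width: 0.059
7.6333 [0.492  0.1692 0.1031] F [-7.4 -1.1 -4.5] T [-0.2   1.54  0.03] tilt [0.014 0.005] xang 9.29
tcp in disp -0.06855572144012784 -0.001079649133323999
```

View pics/z10.png

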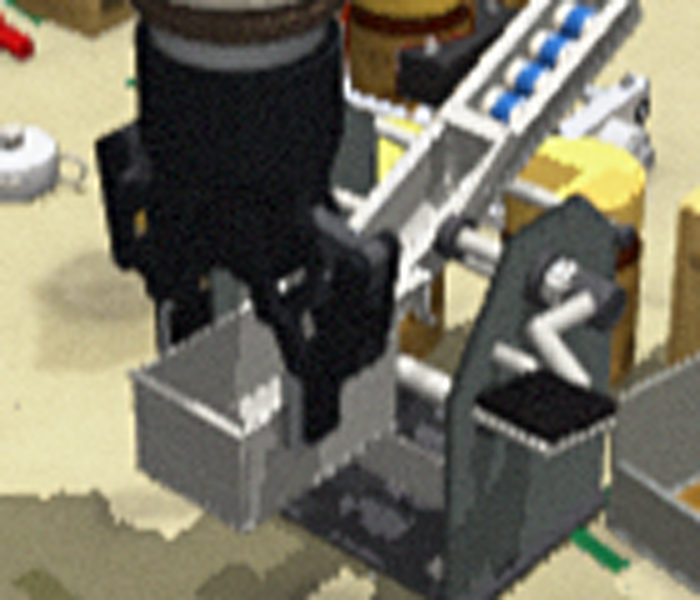

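The touch comes at the same x again. At this height the pan's back rim (z≈129 mm) meets the tips of the chute walls, so I need to pass lower, with the rim under the spout tips and the hook legs just over the bar. I'll back off, drop about 9 mm and check.

```bash
python3 -m handwheel '[{"dx":0.006,"dy":0,"dz":0,"yaw":0,"gripper":0.05},{"dx":0.012,"dy":0,"dz":0.003,"yaw":0,"gripper":0.05},{"dx":0.012,"dy":0,"dz":0.006,"yaw":0,"gripper":0.05},{"dx":0.012,"dy":0,"dz":0.009,"yaw":0,"gripper":0.05},{"dx":0.012,"dy":0,"dz":0.009,"yaw":0,"gripper":0.05},{"dx":0.012,"dy":0,"dz":0.009,"yaw":0,"gripper":0.05},{"dx":0.012,"dy":0,"dz":0.009,"yaw":0,"gripper":0.05}]'
python3 - <<'E'
from st import *
o,Rm=st();snap('scene','s11.png');snap('side','d11.png');im,p=snap('wrist','w11.png')
a=cv2.imread('pics/s11.png')[170:250,220:320];cv2.imwrite('pics/z11.png',cv2.resize(a,None,fx=7,fy=7,interpolation=cv2.INTER_CUBIC))
a=cv2.imread('pics/d11.png')[160:250,210:310];cv2.imwrite('pics/z11s.png',cv2.resize(a,None,fx=6,fy=6,interpolation=cv2.INTER_CUBIC))
E
```

```text
time_s: 8.32
eef_pos: [0.4805, 0.1674, 0.0945]
tcp_rot: [0.253, -3.117, -0.006]
force: [0.0, 1.1, -0.4]
grip_width: 0.0593
8.3167 [0.4805 0.1674 0.0945] F [ 0.   1.1 -0.4] T [0.01 0.02 0.05] tilt [0.014 0.005] xang 9.28
tcp in disp -0.0801367808884001 -0.0010458906053628053
```

View pics/z11.png

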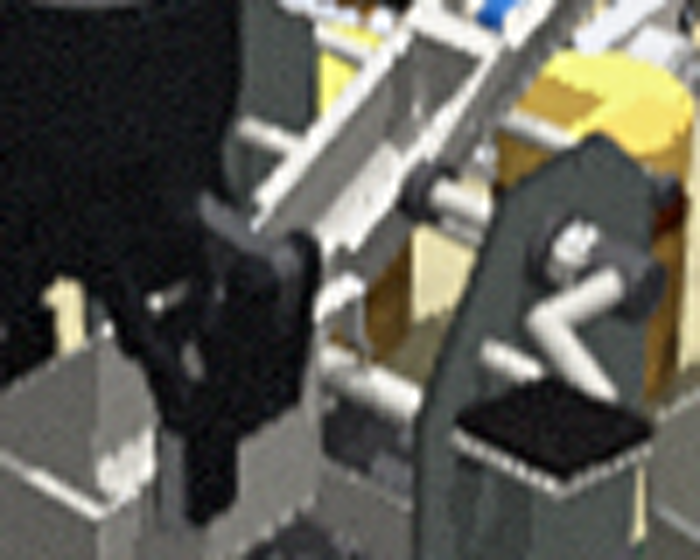

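View pics/z11s.png

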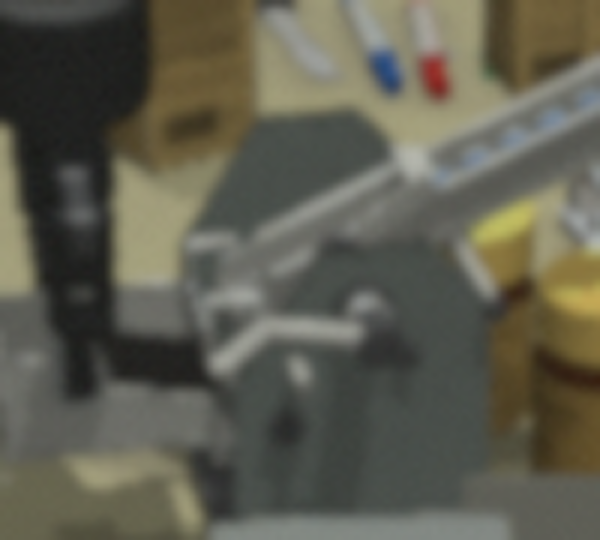

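View pics/w11.png

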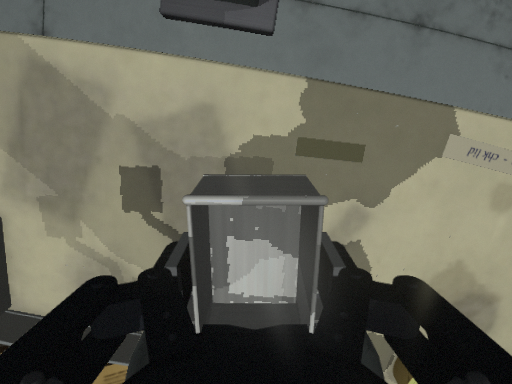

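Run:
```python
from st import *
o,Rm=st();s=load('s11.png');d=load('d11.png')
x=-Rm[:,0];z=-Rm[:,2];y=np.cross(z,x)
P=lambda X:(((proj(s,X)+.4-[220,170])*7).round(),((proj(d,X)+.4-[210,160])*6).round())
O=o['eef_pos']+.0095*x+.001*y-.0224*z
for sg in(1,-1):
  for n,c in(('top',(.053,sg*.026,.067)),('topback',(.064,sg*.026,.067)),('topfront',(.042,sg*.026,.067)),('end',(.07,sg*.026,.041)),('rim',(.045,sg*.03,.048))):
    X=O+np.array(c)@np.array([x,y,z]);print(n,sg,X.round(4),*P(X))
th=np.radians(9);dx=np.array([np.cos(th),np.sin(th),0]);dy=np.array([-dx[1],dx[0],0]);D=np.array([.5595,.181,0])
for n,c in(('bar -30',(0,-.03,.106)),('bar -60',(0,-.06,.106)),('spout floor',(-.004,0,.112)),('wall tipL',(-.014,.0145,.134)),('wallR',(-.014,-.0145,.134)),('pad',(-.062,-.14,.18)),('padfront L',(-.082,-.123,.18)),('pad fr R',(-.082,-.157,.18))):
    X=D+c[0]*dx+c[1]*dy+[0,0,c[2]];print(n,*P(X))
```

```text
8.4667 [0.4803 0.1674 0.0945] F [ 0.5 -0.5 -1.2] T [ 0.02 -0.01 -0.06] tilt [0.014 0.005] xang 9.28
tcp in disp -0.08033260348743196 -0.0010722575782559324
top 1 [0.5383 0.204  0.1383] [183. 229.] [205. 236.]
topback 1 [0.5491 0.2058 0.1382] [209. 213.] [230. 234.]
topfront 1 [0.5274 0.2022 0.1385] [157. 244.] [179. 238.]
end 1 [0.5547 0.2068 0.1121] [223. 278.] [244. 286.]
rim 1 [0.5295 0.2067 0.1195] [155. 288.] [185. 272.]
top -1 [0.5467 0.1527 0.1381] [318. 297.] [226. 293.]
topback -1 [0.5575 0.1544 0.1379] [343. 281.] [252. 291.]
topfront -1 [0.5358 0.1509 0.1382] [292. 314.] [199. 295.]
end -1 [0.5631 0.1555 0.1118] [355. 346.] [267. 345.]
rim -1 [0.5391 0.1475 0.1192] [309. 369.] [209. 340.]
bar -30 [367. 367.] [270. 362.]
bar -60 [447. 409.] [283. 398.]
spout floor [281. 316.] [247. 316.]
wall tipL [220. 251.] [217. 256.]
wallR [295. 289.] [229. 288.]
pad [546. 414.] [155. 350.]
padfront L [441. 423.] [ 94. 333.]
pad fr R [551. 481.] [107. 378.]
```

```bash
python3 -m handwheel '[{"dx":-0.004,"dy":0,"dz":0,"yaw":0,"gripper":0.05},{"dx":-0.007,"dy":0,"dz":0,"yaw":0,"gripper":0.05},{"dx":-0.01,"dy":0,"dz":0,"yaw":0,"gripper":0.05},{"dx":-0.012,"dy":0,"dz":0,"yaw":0,"gripper":0.05},{"dx":-0.014,"dy":0,"dz":0,"yaw":0,"gripper":0.05},{"dx":-0.014,"dy":0,"dz":0,"yaw":0,"gripper":0.05},{"dx":-0.014,"dy":0,"dz":0,"yaw":0,"gripper":0.05},{"dx":-0.014,"dy":0,"dz":0,"yaw":0,"gripper":0.05}]'
python3 - <<'E'
from st import *
o,Rm=st();snap('scene','s12.png');snap('side','d12.png')
a=cv2.imread('pics/s12.png')[170:250,220:320];cv2.imwrite('pics/z12.png',cv2.resize(a,None,fx=7,fy=7,interpolation=cv2.INTER_CUBIC))
E
```

```text
time_s: 9.13
eef_pos: [0.4939, 0.1696, 0.0942]
tcp_rot: [0.253, -3.117, -0.006]
force: [-0.8, -0.4, -1.0]
grip_width: 0.0591
9.1333 [0.4939 0.1696 0.0942] F [-0.8 -0.4 -1. ] T [-0.01  0.01 -0.03] tilt [0.014 0.005] xang 9.29
tcp in disp -0.06652630711137106 -0.0009588077583860484
```

View pics/z12.png

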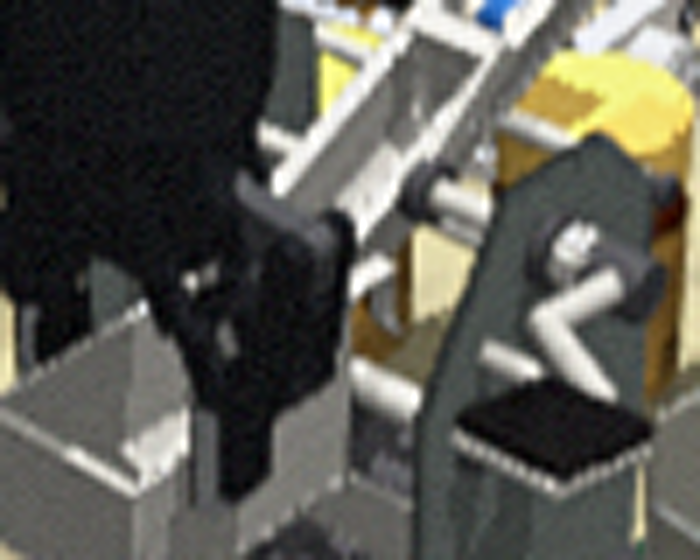

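No contact, and the leg is just behind and above the bar. Lowering.

```bash
python3 -m handwheel '[{"dx":0,"dy":0,"dz":0.004,"yaw":0,"gripper":0.05},{"dx":0,"dy":0,"dz":0.008,"yaw":0,"gripper":0.05},{"dx":-0.001,"dy":0,"dz":0.011,"yaw":0,"gripper":0.05},{"dx":-0.002,"dy":0,"dz":0.013,"yaw":0,"gripper":0.05},{"dx":-0.003,"dy":0,"dz":0.014,"yaw":0,"gripper":0.05},{"dx":-0.003,"dy":0,"dz":0.014,"yaw":0,"gripper":0.05},{"dx":-0.003,"dy":0,"dz":0.014,"yaw":0,"gripper":0.05},{"dx":-0.003,"dy":0,"dz":0.014,"yaw":0,"gripper":0.05}]'
python3 - <<'E'
from st import *
o,Rm=st();snap('scene','s13.png')
a=cv2.imread('pics/s13.png')[170:250,220:320];cv2.imwrite('pics/z13.png',cv2.resize(a,None,fx=7,fy=7,interpolation=cv2.INTER_CUBIC))
E
```

```text
time_s: 9.9
eef_pos: [0.4957, 0.1699, 0.0797]
tcp_rot: [0.254, -3.115, -0.005]
force: [-2.3, -0.3, -3.7]
grip_width: 0.0594
9.9 [0.4957 0.1699 0.0797] F [-2.3 -0.3 -3.7] T [-0.17  0.76  0.09] tilt [0.016 0.004] xang 9.31
tcp in disp -0.06473170381077385 -0.000981447106472952
```

View pics/z13.png

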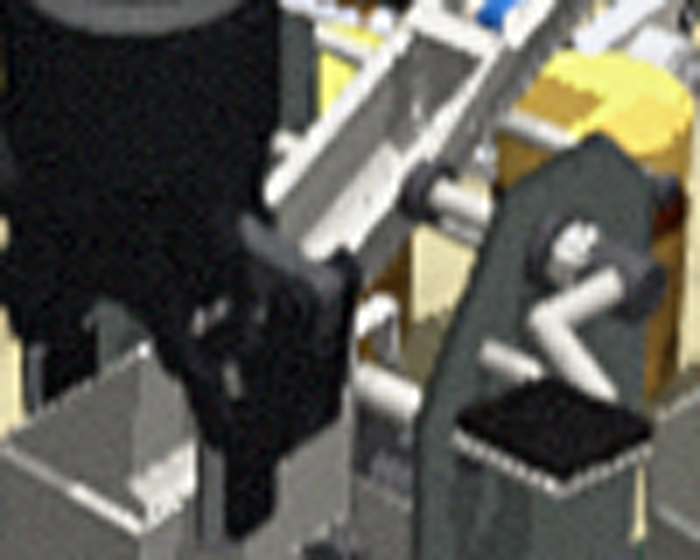

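```bash
cat > pr.py <<'E'
from st import *
def pr(x0,y0,k,fn):
    o,Rm=st();s=load(fn);x=-Rm[:,0];z=-Rm[:,2];y=np.cross(z,x)
    P=lambda X:((proj(s,X)+.4-[x0,y0])*k).round()
    O=o['eef_pos']+.0095*x+.001*y-.0224*z
    for n,c in(('topback',(.064,-.026,.067)),('end',(.07,-.026,.041)),('endR',(.07,-.03,.041)),('rimF',(-.045,-.03,.048)),('rimFL',(-.045,.03,.048)),('botF',(-.045,-.03,0))): print(n,P(O+np.array(c)@np.array([x,y,z])))
    th=np.radians(9);dx=np.array([np.cos(th),np.sin(th),0]);dy=np.array([-dx[1],dx[0],0]);D=np.array([.5595,.181,0])
    for n,c in(('bartop -40',(0,-.04,.106)),('barfront -40',(-.006,-.04,.1)),('padFL',(-.082,-.123,.18)),('pad fr R',(-.082,-.157,.18)),('pad bk R',(-.042,-.157,.18)),('wall tipL',(-.014,.0145,.134))): print(n,P(D+c[0]*dx+c[1]*dy+[0,0,c[2]]))
E
python3 - <<'E'
from pr import *
pr(220,170,7,'s13.png')
a=cv2.imread('pics/s13.png')[160:260,190:310];cv2.imwrite('pics/z13b.png',cv2.resize(a,None,fx=6,fy=6,interpolation=cv2.INTER_CUBIC))
snap('side','d13.png');a=cv2.imread('pics/d13.png')[160:250,210:310];cv2.imwrite('pics/z13s.png',cv2.resize(a,None,fx=6,fy=6,interpolation=cv2.INTER_CUBIC))
E
```

```text
9.95 [0.4957 0.1698 0.0797] F [-3.2  0.3 -4.3] T [-0.2   0.86  0.08] tilt [0.016 0.004] xang 9.3
tcp in disp -0.06474551120147795 -0.0010474754737067578
topback [378. 299.]
end [389. 363.]
endR [400. 368.]
rimF [129. 533.]
rimFL [-24. 442.]
botF [132. 668.]
bartop -40 [393. 381.]
barfront -40 [380. 407.]
padFL [441. 423.]
pad fr R [551. 481.]
pad bk R [651. 405.]
wall tipL [220. 251.]
```

View pics/z13b.png

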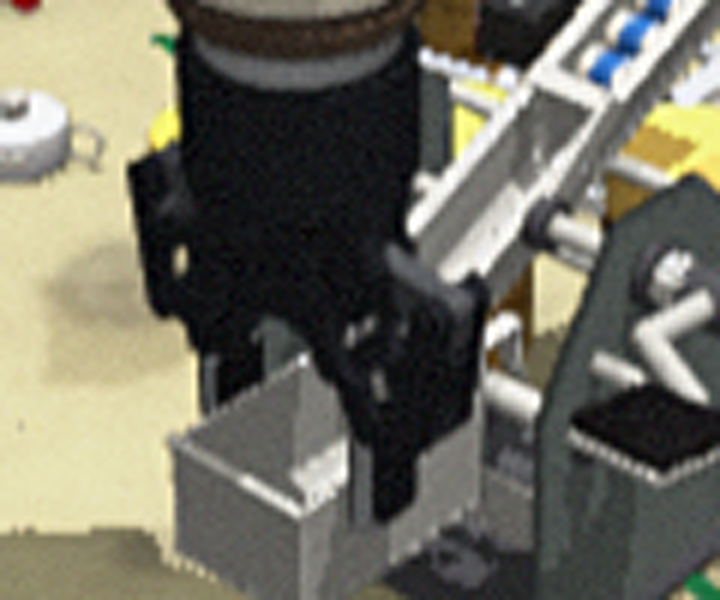

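View pics/z13s.png

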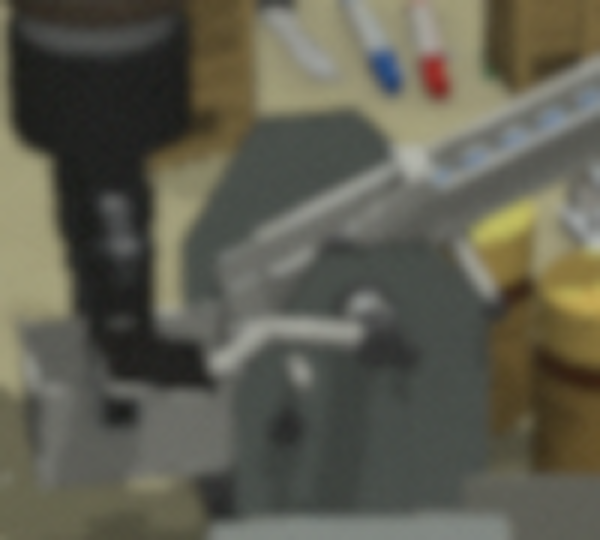

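The force points back toward me, so the pan's back wall is touching the bar and the pan is about 4 mm further forward than my estimate. I'll back off 2 mm and keep lowering.

```bash
python3 -m handwheel '[{"dx":0.002,"dy":0,"dz":0,"yaw":0,"gripper":0.05},{"dx":0.002,"dy":0,"dz":0.003,"yaw":0,"gripper":0.05},{"dx":0.002,"dy":0,"dz":0.006,"yaw":0,"gripper":0.05},{"dx":0.002,"dy":0,"dz":0.009,"yaw":0,"gripper":0.05},{"dx":0.002,"dy":0,"dz":0.011,"yaw":0,"gripper":0.05},{"dx":0.002,"dy":0,"dz":0.011,"yaw":0,"gripper":0.05},{"dx":0.002,"dy":0,"dz":0.011,"yaw":0,"gripper":0.05}]'
python3 - <<'E'
from pr import *
snap('scene','s14.png')
a=cv2.imread('pics/s14.png')[170:250,220:320];cv2.imwrite('pics/z14.png',cv2.resize(a,None,fx=7,fy=7,interpolation=cv2.INTER_CUBIC))
pr(220,170,7,'s14.png')
E
```

```text
time_s: 10.58
eef_pos: [0.4936, 0.1696, 0.0687]
tcp_rot: [0.253, -3.115, -0.005]
force: [0.4, -0.2, -1.4]
grip_width: 0.0591
10.6333 [0.4937 0.1697 0.0688] F [-0.3 -0.6 -1.1] T [-0.05  0.   -0.05] tilt [0.016 0.004] xang 9.31
tcp in disp -0.06680521239401851 -0.0009045512654248517
topback [373. 333.]
end [384. 396.]
endR [394. 401.]
rimF [125. 568.]
rimFL [-28. 476.]
botF [128. 701.]
bartop -40 [393. 381.]
barfront -40 [380. 407.]
padFL [441. 423.]
pad fr R [551. 481.]
pad bk R [651. 405.]
wall tipL [220. 251.]
```

View pics/z14.png

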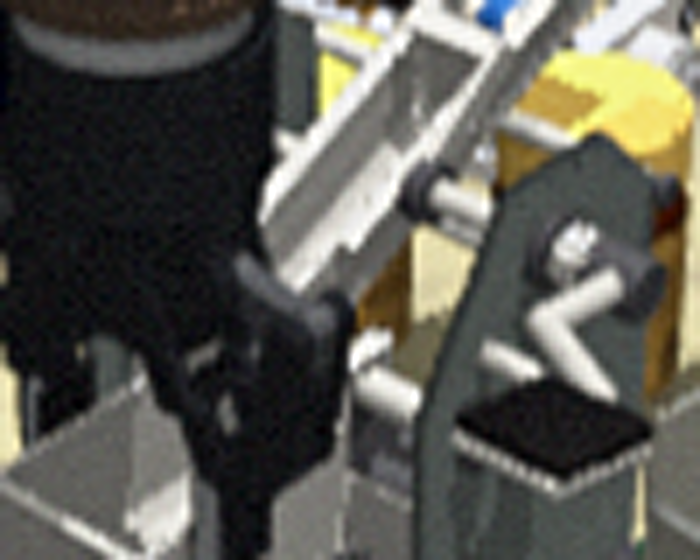

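The hook is now round the bar with zero force. Lowering the last few mm until it bears.

```bash
python3 -m handwheel '[{"dx":0,"dy":0,"dz":0.002,"yaw":0,"gripper":0.05},{"dx":0,"dy":0,"dz":0.004,"yaw":0,"gripper":0.05},{"dx":0,"dy":0,"dz":0.005,"yaw":0,"gripper":0.05},{"dx":0,"dy":0,"dz":0.005,"yaw":0,"gripper":0.05},{"dx":0,"dy":0,"dz":0.005,"yaw":0,"gripper":0.05},{"dx":0,"dy":0,"dz":0.005,"yaw":0,"gripper":0.05}]'
python3 - <<'E'
from st import *
st()
E
```

```text
time_s: 11.13
eef_pos: [0.4942, 0.1699, 0.0645]
tcp_rot: [0.254, -3.117, -0.005]
force: [-0.9, -0.6, 5.0]
grip_width: 0.0591
11.1333 [0.4942 0.1699 0.0645] F [-0.9 -0.6  5. ] T [-0.17 -0.12 -0.02] tilt [0.014 0.004] xang 9.31
tcp in disp -0.06619771456013122 -0.0007904617286171701
```

It bears at the expected height (5 N, TCP 64.5 mm). Releasing and checking before I withdraw.

```bash
python3 -m handwheel '[{"dx":0,"dy":0,"dz":-0.001,"yaw":0,"gripper":0.064},{"dx":0,"dy":0,"dz":-0.001,"yaw":0,"gripper":0.07},{"dx":0,"dy":0,"dz":-0.001,"yaw":0,"gripper":0.078},{"dx":0,"dy":0,"dz":-0.001,"yaw":0,"gripper":0.085},{"dx":0,"dy":0,"dz":-0.001,"yaw":0,"gripper":0.085},{"dx":0,"dy":0,"dz":-0.001,"yaw":0,"gripper":0.085},{"dx":0,"dy":0,"dz":-0.001,"yaw":0,"gripper":0.085}]'
python3 - <<'E'
from st import *
st();im,p=snap('wrist','w15.png');b,_=snap('scene','s15.png');b=cv2.resize(b[160:280,190:320],(520,480),interpolation=cv2.INTER_CUBIC)
cv2.imwrite('pics/z15.png',b)
E
```

```text
time_s: 11.72
eef_pos: [0.4941, 0.1698, 0.0654]
tcp_rot: [0.254, -3.116, -0.005]
force: [-0.8, -0.9, -0.4]
grip_width: 0.0853
11.7167 [0.4941 0.1698 0.0654] F [-0.8 -0.9 -0.4] T [0.03 0.03 0.01] tilt [0.015 0.004] xang 9.31
tcp in disp -0.0663008135695912 -0.0008097906295376427
```

View pics/w15.png

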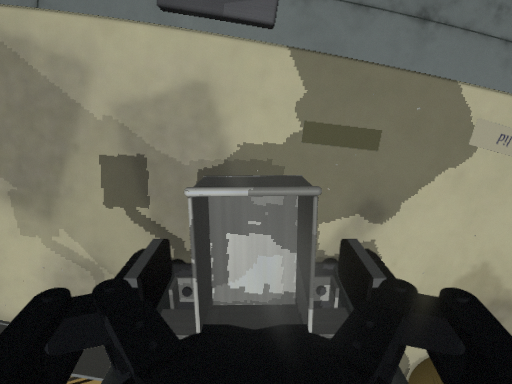

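View pics/z15.png

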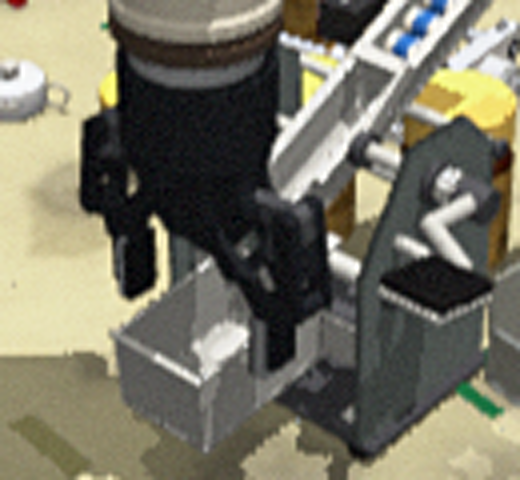

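The pan hangs on its hooks with the fingers clear of it. I'll rise straight up and take a clear look.

```bash
python3 -m handwheel '[{"dx":0,"dy":0,"dz":-0.015,"yaw":0,"gripper":0.085},{"dx":0,"dy":0,"dz":-0.04,"yaw":0,"gripper":0.085},{"dx":0.003,"dy":0,"dz":-0.075,"yaw":0,"gripper":0.085},{"dx":0.006,"dy":0,"dz":-0.11,"yaw":0,"gripper":0.085},{"dx":0.01,"dy":0,"dz":-0.145,"yaw":0,"gripper":0.085},{"dx":0.01,"dy":0,"dz":-0.18,"yaw":0,"gripper":0.085},{"dx":0.01,"dy":-0.03,"dz":-0.2,"yaw":0,"gripper":0.04},{"dx":0.01,"dy":-0.06,"dz":-0.21,"yaw":0,"gripper":0.0},{"dx":0.01,"dy":-0.09,"dz":-0.21,"yaw":0,"gripper":0.0},{"dx":0.01,"dy":-0.11,"dz":-0.21,"yaw":0,"gripper":0.0},{"dx":0.01,"dy":-0.12,"dz":-0.21,"yaw":0,"gripper":0.0},{"dx":0.01,"dy":-0.12,"dz":-0.21,"yaw":0,"gripper":0.0},{"dx":0.01,"dy":-0.12,"dz":-0.21,"yaw":0,"gripper":0.0}]'
python3 - <<'E'
from st import *
st();im,p=snap('wrist','w16.png');cv2.imwrite('pics/w16b.png',cv2.resize(im,(768,576),interpolation=cv2.INTER_CUBIC));b,_=snap('scene','s16.png');b=cv2.resize(b[140:280,190:330],(600,600),interpolation=cv2.INTER_CUBIC)
cv2.imwrite('pics/z16.png',b)
E
```

```text
time_s: 12.9
eef_pos: [0.5066, 0.0502, 0.2749]
tcp_rot: [0.253, -3.116, -0.006]
force: [-0.3, 0.4, 0.3]
grip_width: 0.0007
12.9 [0.5066 0.0502 0.2749] F [-0.3  0.4  0.3] T [ 0.05 -0.01  0.05] tilt [0.015 0.005] xang 9.29
tcp in disp -0.07276197865730684 -0.12094837545015347
```

View pics/w16b.png

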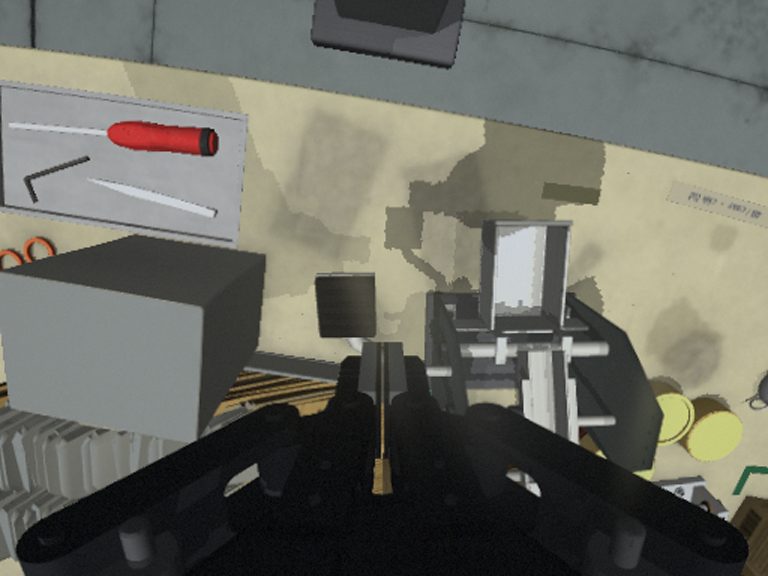

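View pics/z16.png

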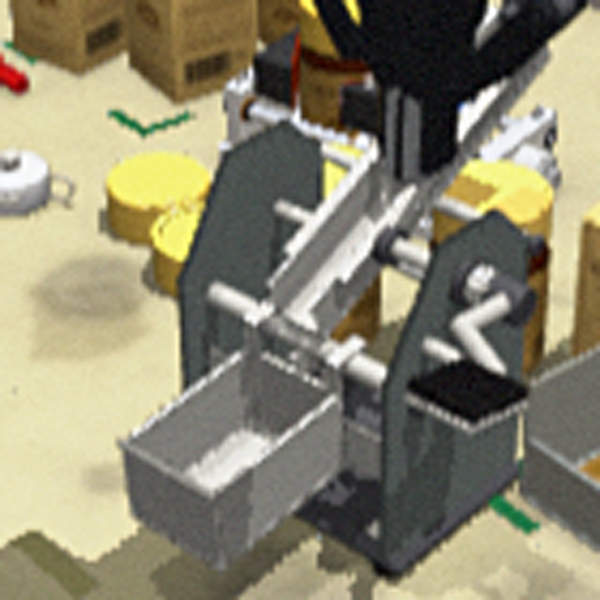

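The pan hangs with both hooks on the bar, one each side of the spout, and the canisters are still up the chute. The lever pad's centre is at (346,304) in this view. Before pressing I'll measure the pad and the grey box beside it.

Run:
```python
from st import *
o,Rm=st();w=load('w16.png');w2=load('w2.png');w0=load('wrist0.png');q=lambda u,v:((u+.5)/1.5-.5,(v+.5)/1.5-.5)
P,e=tri([(w,q(346.5,305)),(w2,q(351,437)),(w0,(72,166))]);print('pad',P,e)
P1=atz(w,q(346.5,305),.18);print(P1,'tool shift',Rm.T@(P-o['eef_pos']))
a=cv2.imread('pics/scene0.png')[200:384,300:480];cv2.imwrite('pics/zb.png',cv2.resize(a,None,fx=3,fy=3))
for z in (.08,.12,.16,.2): print('box corner',z,atz(w,q(203,305),z).round(3),proj(load('scene0.png'),atz(w,q(203,305),z)).round())
```

```text
13.0 [0.5064 0.0516 0.275 ] F [ 0.  -0.1 -0. ] T [ 0.03  0.03 -0.04] tilt [0.014 0.005] xang 9.47
tcp in disp -0.07267904476254591 -0.11949912167887504
pad [0.51950656 0.03217046 0.17508854] [np.float64(0.4), np.float64(0.2), np.float64(0.5)]
[0.51778635 0.03193548 0.18      ] tool shift [-0.01116664 -0.0218542   0.09965306]
box corner 0.08 [ 0.571 -0.088  0.08 ] [366. 297.]
box corner 0.12 [ 0.555 -0.073  0.12 ] [355. 279.]
box corner 0.16 [ 0.539 -0.058  0.16 ] [344. 260.]
box corner 0.2 [ 0.523 -0.043  0.2  ] [333. 240.]
```

View pics/zb.png

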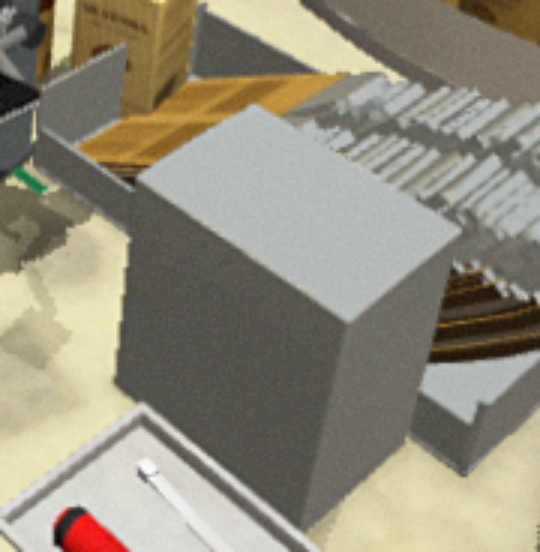

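The box top is at z≈0.16, clear of the gripper body during the press. Moving over the pad.

```bash
python3 -m handwheel '[{"dx":-0.006,"dy":-0.011,"dz":0.02,"yaw":0,"gripper":0.0},{"dx":-0.011,"dy":-0.022,"dz":0.045,"yaw":0,"gripper":0.0},{"dx":-0.011,"dy":-0.022,"dz":0.065,"yaw":0,"gripper":0.0},{"dx":-0.011,"dy":-0.022,"dz":0.078,"yaw":0,"gripper":0.0},{"dx":-0.011,"dy":-0.022,"dz":0.08,"yaw":0,"gripper":0.0},{"dx":-0.011,"dy":-0.022,"dz":0.08,"yaw":0,"gripper":0.0},{"dx":-0.011,"dy":-0.022,"dz":0.08,"yaw":0,"gripper":0.0}]'
python3 - <<'E'
from st import *
st();im,p=snap('wrist','w17.png');b,_=snap('scene','s17.png');b=cv2.resize(b[150:270,230:350],(600,600),interpolation=cv2.INTER_CUBIC)
cv2.imwrite('pics/z17.png',b)
E
```

```text
time_s: 13.58
eef_pos: [0.5201, 0.0334, 0.1957]
tcp_rot: [0.261, -3.117, -0.007]
force: [0.4, 0.1, 0.7]
grip_width: 0.0003
13.5833 [0.5201 0.0334 0.1957] F [0.4 0.1 0.7] T [-0.01 -0.04  0.06] tilt [0.013 0.006] xang 9.58
tcp in disp -0.062017866497791785 -0.13963664417991403
```

View pics/w17.png

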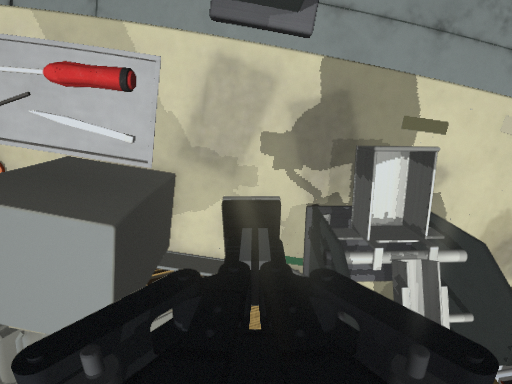

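View pics/z17.png

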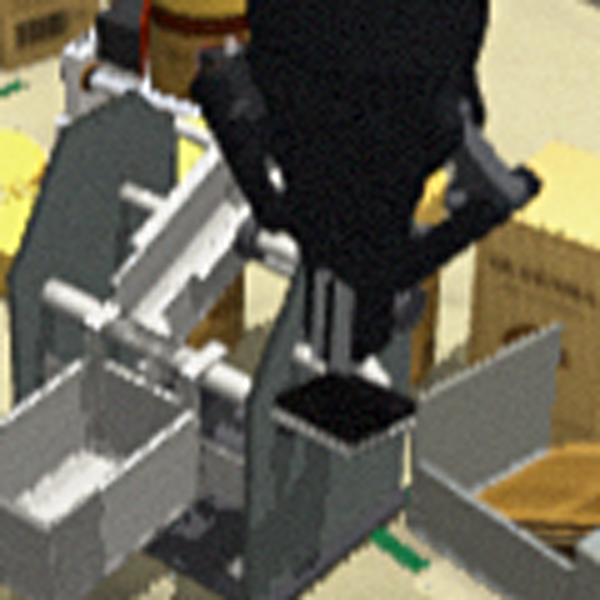

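The closed fingertips are centred over the pad (dispenser frame -62, -140). Pressing.

```bash
python3 -m handwheel '[{"dx":0,"dy":0,"dz":0.006,"yaw":0,"gripper":0.0},{"dx":0,"dy":0,"dz":0.012,"yaw":0,"gripper":0.0},{"dx":0,"dy":0,"dz":0.018,"yaw":0,"gripper":0.0},{"dx":0,"dy":0,"dz":0.025,"yaw":0,"gripper":0.0},{"dx":0,"dy":0,"dz":0.032,"yaw":0,"gripper":0.0},{"dx":0,"dy":0,"dz":0.039,"yaw":0,"gripper":0.0},{"dx":0,"dy":0,"dz":0.046,"yaw":0,"gripper":0.0},{"dx":0,"dy":0,"dz":0.053,"yaw":0,"gripper":0.0},{"dx":0,"dy":0,"dz":0.059,"yaw":0,"gripper":0.0},{"dx":0,"dy":0,"dz":0.064,"yaw":0,"gripper":0.0},{"dx":0,"dy":0,"dz":0.067,"yaw":0,"gripper":0.0},{"dx":0,"dy":0,"dz":0.068,"yaw":0,"gripper":0.0},{"dx":0,"dy":0,"dz":0.068,"yaw":0,"gripper":0.0},{"dx":0,"dy":0,"dz":0.068,"yaw":0,"gripper":0.0},{"dx":0,"dy":0,"dz":0.068,"yaw":0,"gripper":0.0}]'
python3 - <<'E'
from st import *
st();im,p=snap('wrist','w18.png');b,_=snap('scene','s18.png');b=cv2.resize(b[150:270,210:350],(700,600),interpolation=cv2.INTER_CUBIC)
cv2.imwrite('pics/z18.png',b)
E
```

```text
time_s: 14.93
eef_pos: [0.5206, 0.0328, 0.132]
tcp_rot: [0.26, -3.12, 0.0]
force: [-15.6, -4.6, 44.1]
grip_width: 0.0001
14.9333 [0.5206 0.0328 0.132 ] F [-15.6  -4.6  44.1] T [-0.89  3.13 -0.  ] tilt [0.011 0.001] xang 9.52
tcp in disp -0.06155716375868466 -0.14027551841166086
```

View pics/w18.png

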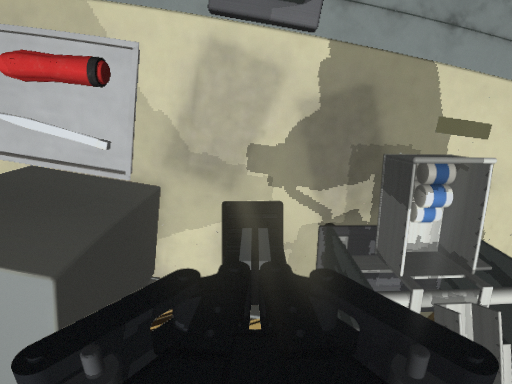

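View pics/z18.png

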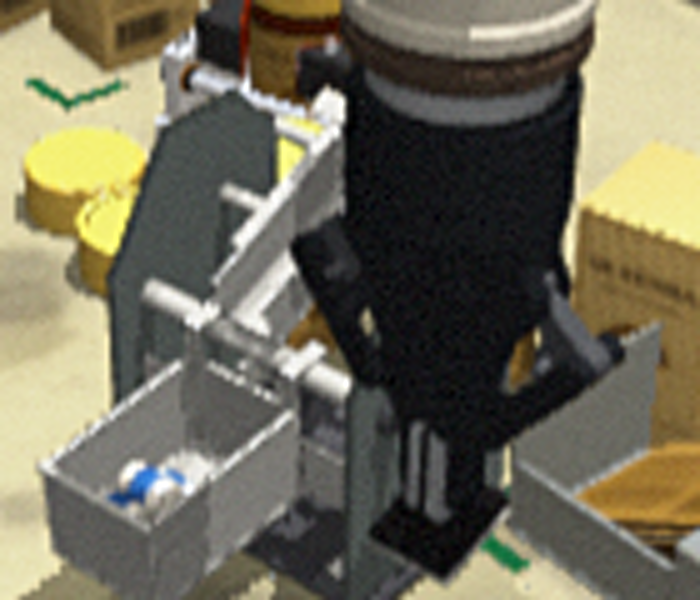

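Three canisters are already in the pan, and the lever is at its stop (z=0.132), but 44 N is more push than it needs. I'll ease to about 20 N without letting it rise, and let the rest roll out.

```bash
python3 -m handwheel '[{"dx":0,"dy":0,"dz":0.0025,"yaw":0,"gripper":0.0},{"dx":0,"dy":0,"dz":0.0025,"yaw":0,"gripper":0.0},{"dx":0,"dy":0,"dz":0.0025,"yaw":0,"gripper":0.0},{"dx":0,"dy":0,"dz":0.0025,"yaw":0,"gripper":0.0},{"dx":0,"dy":0,"dz":0.0025,"yaw":0,"gripper":0.0},{"dx":0,"dy":0,"dz":0.0025,"yaw":0,"gripper":0.0},{"dx":0,"dy":0,"dz":0.0025,"yaw":0,"gripper":0.0},{"dx":0,"dy":0,"dz":0.0025,"yaw":0,"gripper":0.0},{"dx":0,"dy":0,"dz":0.0025,"yaw":0,"gripper":0.0},{"dx":0,"dy":0,"dz":0.0025,"yaw":0,"gripper":0.0},{"dx":0,"dy":0,"dz":0.0025,"yaw":0,"gripper":0.0},{"dx":0,"dy":0,"dz":0.0025,"yaw":0,"gripper":0.0}]'
python3 - <<'E'
from st import *
st();im,p=snap('wrist','w19.png');cv2.imwrite('pics/w19b.png',cv2.resize(im[100:384,230:512],None,fx=2,fy=2,interpolation=cv2.INTER_CUBIC));b,_=snap('scene','s19.png');cv2.imwrite('pics/z19.png',cv2.resize(b[110:270,190:350],(600,600),interpolation=cv2.INTER_CUBIC))
c,_=snap('side','d19.png');cv2.imwrite('pics/z19s.png',cv2.resize(c[150:260,190:340],(750,550),interpolation=cv2.INTER_CUBIC))
E
```

```text
time_s: 16.03
eef_pos: [0.5206, 0.0328, 0.1324]
tcp_rot: [0.26, -3.12, 0.005]
force: [-13.4, -2.6, 36.7]
grip_width: -0.0002
16.0333 [0.5206 0.0328 0.1324] F [-13.4  -2.6  36.7] T [-0.73  3.03  0.  ] tilt [ 0.011 -0.002] xang 9.53
tcp in disp -0.0615913775558282 -0.14027723518338434
```

View pics/w19b.png

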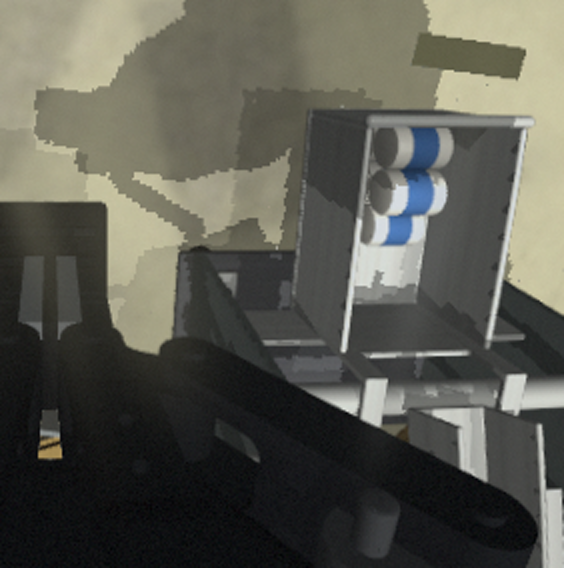

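View pics/z19.png

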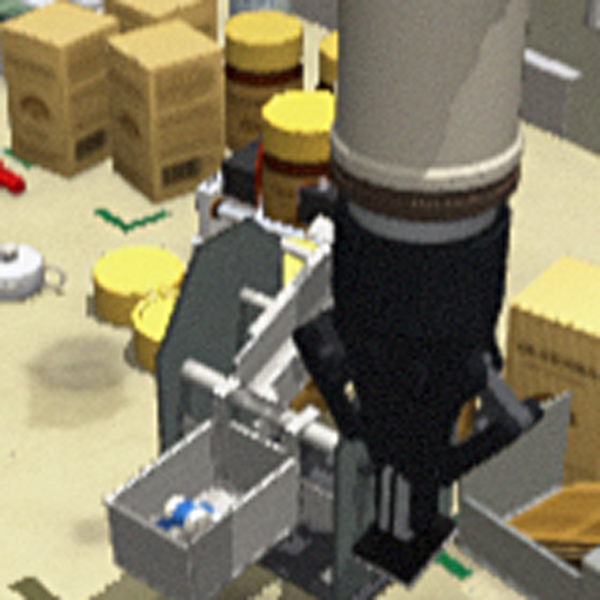

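I've reached the limit on viewing pictures. The last views show three canisters in the pan and none on the bench near it. I'll check the chute and the pan numerically, by blue pixels in the side and wrist pictures.

Run:
```python
from st import *
def blue(fn,y0,y1,x0,x1):
    h=cv2.cvtColor(cv2.imread('pics/'+fn)[y0:y1,x0:x1],cv2.COLOR_BGR2HSV).astype(int)
    return (h[...,0]>95)&(h[...,0]<130)&(h[...,1]>70)&(h[...,2]>50)
th=np.radians(9);dx=np.array([np.cos(th),np.sin(th),0]);dy=np.array([-dx[1],dx[0],0]);D=np.array([.5595,.181,0])
s=load('side0.png')
for t in (.06,.1,.14,.18): # along chute
    X=D+(-.004+t*.9135)*dx+[0,0,.112+t*.407+.012];print('chute',t,proj(s,X).round(),'scene',proj(load('scene0.png'),X).round())
for f in ('side0.png','side6.png','d13.png','d19.png'): print(f,'chute',blue(f,165,205,255,330).sum())
for f in ('side0.png','d19.png'):
    b=blue(f,165,235,190,330);n,_,st_,c=cv2.connectedComponentsWithStats(b.astype('uint8'));print(f,[(st_[i,4],(c[i]+[190,165]).round().tolist()) for i in range(1,n)])
for f in ('w18.png','w19.png'):
    b=blue(f,130,300,330,512);n,_,st_,c=cv2.connectedComponentsWithStats(b.astype('uint8'));print(f,[(st_[i,4],(c[i]+[330,130]).round().tolist()) for i in range(1,n)])
for f in ('s18.png','s19.png','scene0.png'):
    b=blue(f,130,290,180,350);n,_,st_,c=cv2.connectedComponentsWithStats(b.astype('uint8'));print(f,[(st_[i,4],(c[i]+[180,130]).round().tolist()) for i in range(1,n)])
w=load('w19.png')
for uv in ((230+425/2,100+147/2),(230+420/2,100+193/2),(230+398/2,100+231/2)):
    print([ (lambda X:(round((X-D)@dx,3),round((X-D)@dy,3)))(atz(w,uv,z)) for z in (.058,.065,.072,.08)])
```

```text
chute 0.06 [272. 197.] scene [277. 189.]
chute 0.1 [286. 190.] scene [288. 176.]
chute 0.14 [300. 183.] scene [299. 163.]
chute 0.18 [315. 176.] scene [310. 150.]
side0.png chute 12
side6.png chute 20
d13.png chute 21
d19.png chute 20
side0.png [(np.int32(12), [274.0, 170.0])]
d19.png [(np.int32(20), [274.0, 171.0]), (np.int32(2), [226.0, 228.0])]
w18.png [(np.int32(694), [437.0, 192.0])]
w19.png [(np.int32(702), [438.0, 192.0])]
s18.png [(np.int32(40), [183.0, 159.0]), (np.int32(38), [237.0, 247.0]), (np.int32(7), [245.0, 245.0])]
s19.png [(np.int32(39), [183.0, 159.0]), (np.int32(38), [237.0, 247.0]), (np.int32(7), [245.0, 245.0])]
scene0.png [(np.int32(103), [298.0, 162.0]), (np.int32(38), [183.0, 159.0])]
[(np.float64(-0.086), np.float64(0.008)), (np.float64(-0.087), np.float64(0.003)), (np.float64(-0.089), np.float64(-0.002)), (np.float64(-0.09), np.float64(-0.007))]
[(np.float64(-0.067), np.float64(0.009)), (np.float64(-0.069), np.float64(0.004)), (np.float64(-0.071), np.float64(-0.001)), (np.float64(-0.073), np.float64(-0.006))]
[(np.float64(-0.05), np.float64(0.003)), (np.float64(-0.053), np.float64(-0.002)), (np.float64(-0.056), np.float64(-0.007)), (np.float64(-0.059), np.float64(-0.012))]
```

Run:
```python
from st import *
s=load('side0.png');th=np.radians(9);dx=np.array([np.cos(th),np.sin(th),0]);dy=np.array([-dx[1],dx[0],0]);D=np.array([.5595,.181,0])
A=[cv2.imread('pics/'+f).astype(int) for f in ('side0.png','d13.png','d19.png')]
print('along chute: b-r for side0,d13,d19 (max over +-4 rows)')
for t in np.arange(.0,.196,.006):
    X=D+(-.004+t*.9135-.02*.407)*dx+[0,0,.112+t*.407+.02*.9];u,v=proj(s,X).round().astype(int)
    print(round(t,3),(u,v),[int((a[v-5:v+4,u,0]-a[v-5:v+4,u,2]).max()) for a in A],[int(a[v-5:v+4,u].max()) for a in A],np.abs(A[1]-A[2])[v-5:v+4,u].max())
im=cv2.imread('pics/w19.png').astype(int)
print('scene pan crop b-r');S=cv2.imread('pics/s19.png').astype(int);print((S[...,0]-S[...,2])[236:258,228:262])
```

```text
along chute: b-r for side0,d13,d19 (max over +-4 rows)
0.0 (np.int64(248), np.int64(206)) [-1, -1, -2] [120, 113, 124] 20
0.006 (np.int64(250), np.int64(205)) [-2, -3, -1] [122, 121, 122] 2
0.012 (np.int64(252), np.int64(204)) [-3, -2, -4] [117, 116, 117] 2
0.018 (np.int64(254), np.int64(203)) [-4, -4, -4] [134, 133, 135] 3
0.024 (np.int64(256), np.int64(202)) [-4, -3, -3] [135, 135, 135] 2
0.03 (np.int64(258), np.int64(201)) [-3, -3, -3] [140, 138, 139] 2
0.036 (np.int64(260), np.int64(200)) [-3, -4, -4] [145, 142, 145] 3
0.042 (np.int64(262), np.int64(199)) [-4, -4, -3] [145, 146, 145] 2
0.048 (np.int64(265), np.int64(198)) [0, -1, 0] [149, 147, 132] 15
0.054 (np.int64(267), np.int64(197)) [0, 0, -1] [147, 147, 109] 39
0.06 (np.int64(269), np.int64(196)) [-3, -3, -4] [120, 145, 110] 35
0.066 (np.int64(271), np.int64(194)) [0, -3, -4] [87, 145, 108] 37
0.072 (np.int64(273), np.int64(193)) [1, -3, -4] [69, 141, 118] 36
0.078 (np.int64(275), np.int64(192)) [2, -3, -5] [93, 136, 134] 24
0.084 (np.int64(277), np.int64(191)) [-4, -5, -4] [148, 174, 141] 47
0.09 (np.int64(280), np.int64(1
[... 3612 characters left out ...]
  -3  -5  -6  -8  -7 -11 -10  -5 -11 -10  -9 -11  -7 -12  -6  -1  -3
   -7  -2  -3  -4  -6  -6  -5  -6  -6  -6  -8  -7  -6  -7  -6  -4]
 [ -2  -7   2  -7   1  -6  -6  -2  -8  -3 -12  -6  -2  -4  -7  -8  -2  -6
   -4  -7  -5  -6  -3  -3  -6  -8  -6  -8  -6  -2  -2  -7  -7  -5]
 [ -5  -5  -4  -3  -2  -8  -2  -5  -6  -8 -10  -8  -6  -5  -3  -6  -3  -5
   -6  -6  -1  -5  -4  -2  -5  -2  -7  -4  -8 -10  -2  -7  -7  -5]
 [ -6  -2  -2  -5  -4  -3  -7  -4  -5  -5  -7  -6  -7  -2  -2  -7  -4  -5
   -6  -6  -6  -3 -11  -6  -8  -5  -5  -6  -6  -4 -11  -8  -2  -9]
 [ -2  -4  -7  -4  -6  -4  -7  -3  -4  -2  -4  -7  -3  -3  -4  -5  -9  -2
   -5  -2  -5  -2  -5  -4  -5 -10  -7  -4  -9  -4  -9  -7  -7  -3]]
```

The side view shows all five blue bands gone from the chute. To account for all five in the pan, I'll triangulate the three visible bands and work out whether they lie on the floor or on a second layer. I'll also scan the bench for stray canisters.

Run:
```python
from st import *
th=np.radians(9);dx=np.array([np.cos(th),np.sin(th),0]);dy=np.array([-dx[1],dx[0],0]);D=np.array([.5595,.181,0])
w=load('w19.png');s=load('s19.png')
im=cv2.imread('pics/w19.png').astype(int);b=im[...,0]-im[...,2]
m=(b>40)
ys,xs=np.where(m[130:300,400:480]);print('rows of blue in wrist: row,umin,umax');
for r in range(130,300):
    q=np.where(m[r,400:480])[0]
    if len(q): print((r,q.min()+400,q.max()+400,len(q)),end=' ')
print()
for uw,us in (((230+425/2,100+147/2),(233.5,249)),((230+420/2,100+193/2),(238.5,246)),((230+398/2,100+231/2),(245.5,244.8))):
    X,e=tri([(w,uw),(s,us)]);print('band disp x,y,z',((X-D)@dx).round(4),((X-D)@dy).round(4),X[2].round(4),e)
# pan rim in wrist 19: corners zoomed coords
for c,uv in (('FR',(370,118)),('FL',(532,122)),('BR',(345,352)),('BL',(490,347))):
    X=atz(w,(230+uv[0]/2,100+uv[1]/2),.09);print(c,((X-D)@dx).round(3),((X-D)@dy).round(3))
# new blue anywhere vs start, fixed cameras
for a,c in (('scene0.png','s19.png'),('side0.png','d19.png')):
    A,C=[cv2.imread('pics/'+f).astype(int) for f in (a,c)]
    n=((C[...,0]-C[...,2])>12)&((A[...,0]-A[...,2])<5)
    k,_,q,ce=cv2.connectedComponentsWithStats(n.astype('uint8'));print(c,[(int(q[i,4]),ce[i].round().tolist()) for i in range(1,k) if q[i,4]>3])
```

```text
rows of blue in wrist: row,umin,umax
(164, np.int64(436), np.int64(446), 11) (165, np.int64(436), np.int64(447), 12) (166, np.int64(437), np.int64(447), 11) (167, np.int64(437), np.int64(448), 12) (168, np.int64(437), np.int64(448), 12) (169, np.int64(437), np.int64(448), 12) (170, np.int64(437), np.int64(448), 12) (171, np.int64(437), np.int64(448), 12) (172, np.int64(437), np.int64(449), 13) (173, np.int64(437), np.int64(449), 13) (174, np.int64(437), np.int64(448), 12) (175, np.int64(437), np.int64(448), 12) (176, np.int64(437), np.int64(448), 12) (177, np.int64(437), np.int64(448), 12) (178, np.int64(436), np.int64(447), 12) (179, np.int64(436), np.int64(447), 12) (180, np.int64(436), np.int64(446), 11) (181, np.int64(435), np.int64(446), 12) (182, np.int64(434), np.int64(445), 12) (183, np.int64(434), np.int64(444), 11) (184, np.int64(433), np.int64(441), 9) (185, np.int64(431), np.int64(441), 11) (186, np.int64(432), np.int64(442), 11) (187, np.int64(432), np.int64(443), 12) (188, np.int64(433), np.int64(444), 12) (189, np.int64(434), np.int64(444), 11) (190, np.int64(434), np.
[... 1110 characters left out ...]
424), np.int64(434), 11) (219, np.int64(423), np.int64(434), 12) (220, np.int64(423), np.int64(433), 11) (221, np.int64(422), np.int64(432), 11) (222, np.int64(422), np.int64(429), 8) 
band disp x,y,z -0.09 -0.007 0.079 [np.float64(0.2), np.float64(0.2)]
band disp x,y,z -0.0707 -0.0013 0.0719 [np.float64(0.7), np.float64(0.7)]
band disp x,y,z -0.0529 -0.0032 0.0652 [np.float64(1.0), np.float64(1.0)]
FR -0.102 -0.035
FL -0.102 0.023
BR -0.014 -0.03
BL -0.015 0.028
s19.png [(8, [402.0, 16.0]), (1360, [384.0, 47.0]), (20, [387.0, 84.0]), (4, [380.0, 88.0]), (10, [371.0, 92.0]), (52, [238.0, 247.0])]
d19.png [(95, [313.0, 125.0]), (159, [285.0, 138.0]), (8, [275.0, 173.0]), (33, [223.0, 229.0])]
```

The chute shows no blue along its whole length, so it is empty. No new blue appears on the bench, only in the pan. Two of the three visible bands sit higher than floor level, so the others probably lie beneath them. I'll ease the push to about 20 N, check the lever is still on its stop, and hand in.

```bash
python3 -m handwheel '[{"dx":0,"dy":0,"dz":0.0016,"yaw":0,"gripper":0.0},{"dx":0,"dy":0,"dz":0.0016,"yaw":0,"gripper":0.0},{"dx":0,"dy":0,"dz":0.0016,"yaw":0,"gripper":0.0},{"dx":0,"dy":0,"dz":0.0016,"yaw":0,"gripper":0.0},{"dx":0,"dy":0,"dz":0.0016,"yaw":0,"gripper":0.0},{"dx":0,"dy":0,"dz":0.0016,"yaw":0,"gripper":0.0}]'
python3 - <<'E'
from st import *
st();c,_=snap('scene','s20.png');a=cv2.imread('pics/s19.png').astype(int);b0=cv2.imread('pics/scene0.png').astype(int);c=c.astype(int)
print('s19->s20 max diff',np.abs(c-a).max(),'changed px',(np.abs(c-a).max(2)>25).sum())
d=cv2.imread('pics/s17.png').astype(int)
for n,(u,v,r) in {'tally':(193,184,6),'cap0':(228,186,5),'cap1':(234,197,3),'bottle':(272,150,6)}.items(): print(n,np.abs(c-b0)[v-r:v+r,u-r:u+r].mean().round(1))
E
```

```text
time_s: 16.68
eef_pos: [0.5205, 0.0328, 0.1328]
tcp_rot: [0.26, -3.119, 0.009]
force: [-11.0, -2.5, 28.8]
grip_width: 0.0
16.6833 [0.5205 0.0328 0.1328] F [-11.   -2.5  28.8] T [-0.56  2.34 -0.01] tilt [ 0.012 -0.005] xang 9.54
tcp in disp -0.06173121193886606 -0.1403177299767035
s19->s20 max diff 129 changed px 738
tally 3.3
cap0 3.3
cap1 3.2
bottle 5.9
```

The bystanders are unchanged. I want to see where those 738 changed pixels are before handing in.

Run:
```python
from st import *
a,b,c=[cv2.imread('pics/'+f).astype(int) for f in('s18.png','s19.png','s20.png')]
for x,y in((a,b),(b,c)):
    m=np.abs(x-y).max(2)>25;h=m.reshape(12,32,16,32).sum((1,3));print(h)
    print('pan',np.abs(x-y)[225:275,215:275].mean().round(2),'blue pan',[int(((i[...,0]-i[...,2])[225:275,215:275]>30).sum()) for i in(x,y)])
```

```text
[[  0  10  18   0   0   0   0   8  11   0 132   0   0   0   0   0]
 [  0  27   0   0   0   0   0   0  30   1  57   3   0   0   0   0]
 [  0  14   0   0   0   0   0   0  19  19  56   0   0   0   0   0]
 [ 26  23   0   0   0   0   0   0  20   2  30   0   0   0   0   0]
 [ 24   0   0   0   0   0   0   0  22  31  47   0   1   0   0   0]
 [  8   0   0   0   0   0   0   0  14  35  33   0   0   0   0   0]
 [ 11   0   0   0   0   0   0   0  10   3  18   0   0   0   0   0]
 [  0   0   0   0   0   0   4   2   0  15   8   0   0   0   0   0]
 [  1   0   0   0   0   0   4   9   2   8   0   0   0   0   0   0]
 [  2   0   0   0   0   0   6  10   2   4   0   0   0   0   0   0]
 [  7   0   0   0   0   0   1   5   0   0   0   0   0   0   0   0]
 [  0   0   0   0   0   0   0   0   0   0   1   0   0   0   0   0]]
pan 3.26 blue pan [50, 51]
[[  0   7  14   0   0   0   0  10   7   0 101   0   0   0   0   0]
 [  0  26   0   0   0   0   0   0  20   0  45   0   0   0   0   0]
 [  0  22   0   0   0   0   0   0  24  16  40   0   0   0   0   0]
 [ 22  24   0   0   0   0   0   0  15   0  17   0   0   0   0   0]
 [ 23   0   0   0   0   0   0   0  21  42  40   0   0   0   0   0]
 [ 10   0   0   0   0   0   0   0  14  34  34   0   0   0   0   0]
 [  5   0   0   0   0   0   0   0   9   9  11   0   0   0   0   0]
 [  0   0   0   0   0   0   0   3   0  15   5   0   0   0   0   0]
 [  1   0   0   0   0   0   9   0   4   3   0   0   0   0   0   0]
 [  7   0   0   0   0   0   3   6   3   4   0   0   0   0   0   0]
 [  3   0   0   0   0   0   1   9   0   0   0   0   0   0   0   0]
 [  0   0   0   0   0   0   0   0   0   0   0   0   0   0   0   0]]
pan 3.25 blue pan [51, 51]
```

Only the arm's edges changed, by sub-mm shifts; the pan and canisters are still. 29 N on the pad is well above the 8 N holding force, so the lever is on its stop. Handing in.

```bash
python3 -c "
from rig import arm,get_obs
o=get_obs();print(o['eef_pos'],o['force']);print(arm.close_job())"
```

```text
[0.5204802  0.03276297 0.13278106] [-11.49384603  -1.68979635  29.50275642]
the job is handed in; nothing more can be done
None
```

I hung the pan by both hooks on the front bar, one each side of the spout, and let go. I then pushed the lever down to its stop and handed the job in at about 17 s, with the lever still held.

**Last checks**
- **Lever:** the fingertips are at z = 0.133 m (stop 0.131 m) with about 29 N on the pad. That is well above the 8 N needed to hold it there.
- **Chute and bench:** no blue band is left anywhere along the chute in the side view. The scene and side pictures show no stray canister on the bench.
- **Bystanders:** the tally counter, the caps and the bottle look unchanged in the scene picture. The pan and canisters were still before I handed in.

**What did not go cleanly or stayed unproven**
- **Canister count:** only three canisters can be seen in the pan. I inferred that the other two lie under them or behind the right wall, since the chute is empty. My height measurements did not fit a neat stack, and the limit on viewing pictures stopped me looking again.
- **Touches while hanging:** the pan touched the dispenser lightly three times, up to about 8 N: twice most likely the chute tips, once the bar. I backed off each time.
- **First press:** the push on the pad reached 44 N through the fingertips when the lever met its stop. I eased it to about 29 N. Your 40 N limit is worded for the arm and the gripper's body, so check whether fingertip force counts.

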